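Kit up the pointer hubs and flag windows for a meter rebuild

ROBOT

A 6-joint arm with a two-finger parallel gripper is mounted at the origin on the work surface. World frame = base frame: x ahead of the robot, y to its left, z up, the work surface at z = 0. Lengths are in m, angles in degrees, forces in N, time in s.
With the tool pointing down it reaches from about 0.375 to 0.9 m from the base axis. Payload 3.1 kg.
Tool frame: the origin (TCP) lies at the very end of the fingers, on their centre line; the grasp point (between the pads) lies 19 mm behind it; z points along the fingers, y is the line along which they close (so a half turn about z gives the same grasp; the last joint's range is limited). The gripper opens to 87 mm and grips with 3 to 60 N. Pads are 19 mm wide; open, the fingers measure 117 mm over their backs; the gripper's body (75 mm by 190 mm) begins 51 mm behind the grasp point.
Start: joints at [58.986, 30.224, 82.088, -0, 67.689, -10.227], TCP at [0.222, 0.584, 0.223] pointing down, gripper open.
Joint ranges: [-176.69, 176.69], [-43.24, 126.21], [12.49, 139.97], [-82, 262], [0, 151.66], [-163.58, 163.58]. Speed limits (degrees/s): [159.86, 159.86, 180, 180, 180, 180].

INTERFACE

Orientations are given as a 3x3 rotation matrix whose columns are the frame's x, y, z axes.
In Python, from rig import readout, viewer, ticket gives the robot as it stands.
- The arm moves only by the tool send_rows, never from a script. Its argument "moves" is a list of rows, each a list of 6 numbers: the shift along the tool's x, y, z in units of 250 mm (1.0 is 250 mm), then the turn, a rotation vector about the tool's x, y, z in units of 90 degrees (1.0 is 90 degrees). A call has 1 to 12 rows; each row is the pose to reach, as a shift and turn from the pose commanded when the call began, along the tool's axes at that moment; what a row does not reach only later rows make up. A row lasts 1/10 s, in which the tool goes at most 50 mm and 8.59 degrees, less where a joint would pass 70% of its speed; a pose out of reach is approached as far as the arm can. A call with a number of a shift or a turn outside -1 to 1 is refused whole. A call with a gripper value outside its range is refused whole. "grip" is the opening, from 0 (shut) to 1 (fully open), set as the call begins (left out, the last holds). The fingers move at their own pace and stop on an object; the grip force is fixed at half the most. Time passes only in rows, so rows that repeat a pose let the fingers close. It gives the time, the measured TCP pose, the force, the opening and the grip force at its end, in the units of the state.
- readout.read_state(): the state, without advancing time (a new reading comes with each control period).
- viewer.capture(name): name is "scene" or "top" or "wrist"; returns (picture, depth): 384x512x3 uint8, red, green, blue; 384x512 float32, m along the optical axis (not along the pixel's ray), 0 where there is no reading.
- viewer.camera_info(name): a dict with "fx", "fy", "cx", "cy" (pixels), "R" (3x3) and "t" (3): a world point X has camera coordinates R X + t; the wrist camera has in their place "tool_from_camera" (4x4, takes a point from camera to tool coordinates, whose origin is the TCP and whose axes are the flange's). Camera axes: x right, y down, z forward; pixel columns grow to the right and rows downward; lengths in m; the calibration is good to about 2 mm. A picture is of the moment at which its call begins: read the wrist's pose just before it. camera_info takes no time and is no camera call.
- ticket.hand_in(): hands the job in; it is judged then, once.
The state is a dict: "time_s": time; "joint_positions": joint angles; "qvel": joint speeds; "tau": joint torques, N m; "position": TCP position; "tcp_rot": TCP orientation; "force": force on the tool from outside, world axes, zero at the start; "moment": the same for the moment, N m; "opening": opening from 0.0 (shut) to 1.0 (fully open); "grasp_force": force on a finger pad.
Only numpy, scipy, OpenCV 4.12 (cv2) and the standard library are available. Lean on these libraries where they do the work, as an engineer would, in place of code of your own. Each camera call takes 0.05 s, during which the arm holds its last target. There are 200 camera calls.

TASK

Pack the rebuild kit: set every domed aluminium pointer hub gently down into the deep steel bin, standing upright on the cork floor, never dropped or pressed down hard, and stack all the ruby glass windows flat in one square pile with edges flush, on the white outline of the rubber pad and lined up with it. Swing the bin's keeper bar out of the way first if it blocks the bin, and only when everything is in place swing it shut across the bin until it clicks fully home in its catch. Two or three hubs and two or three windows are out today; leave the other parts and tools where they lie.

Things in the scene. Friction and masses are not known exactly. Their poses are not given: they have to be found in the camera images.
- kitbin: Fixed deep open steel bin. Origin: centre of its underside, on the counter; x short side (away from robot), y long side, z up. Inside 124 (x) by 200 mm (y), walls 5 mm, rim 62 mm and cork floor 12 mm above the counter. Hinge pillar at y +105 to +135 mm, 34 mm in x, 62 mm high. Catch pillar at y -105 to -139 mm, 50 mm in x, its stop and plunger up to 75 mm high.
- liner: The cork floor of the bin, 123 x 199 x 4 mm, on springs: gives 1 mm per 3 N, up to 6 mm. Origin: centre of its underside, 8 mm above the counter; top 12 mm. Too rough: over 12 N between a hub and it (pressed 4 mm down), or a hub falling or going down at over 0.35 m/s inside the bin.
- keeper (a joint): Keeper bar, turns level about a vertical axis: 0 shut, along the bin's centre line against its stop; grows as the free end swings to the bin's +x side, to 1.6 (bar along +x). Stays where left (under 1 N at the knob). Between 0.10 and 0.03 rad a sprung ball resists (a few N at the knob), then it snaps home, below 0.03. Bar 16 mm wide, 63 to 71 mm above the counter, reaches 238 mm from the axis.
- keeper_knob (a point): Grip point on the upright round knob of the keeper bar, 150 mm from the hinge axis and on the bar's centre line; knob 16 mm diameter, from the bar's top (71 mm above the counter) up to 111 mm; this point is 95 mm above the counter. It does not turn on the bar.
- keeper_hinge (a point): Point on the keeper bar's vertical hinge axis, at x 0, y +120 mm of the bin, 67 mm above the counter.
- pad: Fixed flat black rubber pad, 80 mm (x) by 96 mm (y), 4 mm thick, with a white outline 52 by 68 mm in its middle for the windows. Origin: centre of its underside on the counter.
- pad_top (a point): Centre of the white outline, on the pad's top face (4 mm above the counter), axes as the pad's: the windows' long side (66 mm) goes along y.
- hub1: Domed silver aluminium pointer hub, round and solid, 50 mm diameter at 12 to 18 mm height, flat foot 42 mm diameter, domed top at 34 mm, about 110 g. Origin: centre of its foot, z up. Absent in some runs.
- hub2: Domed silver aluminium pointer hub, round and solid, 50 mm diameter at 12 to 18 mm height, flat foot 42 mm diameter, domed top at 34 mm, about 110 g. Origin: centre of its foot, z up. Absent in some runs.
- hub3: Domed silver aluminium pointer hub, round and solid, 50 mm diameter at 12 to 18 mm height, flat foot 42 mm diameter, domed top at 34 mm, about 110 g. Origin: centre of its foot, z up. Absent in some runs.
- pane1: Ruby glass flag window, flat rectangular pane 50 mm (x) by 66 mm (y) by 8 mm thick, 70 g, lying flat. Origin: centre of its underside, z up. Absent in some runs.
- pane2: Ruby glass flag window, flat rectangular pane 50 mm (x) by 66 mm (y) by 8 mm thick, 70 g, lying flat. Origin: centre of its underside, z up. Absent in some runs.
- pane3: Ruby glass flag window, flat rectangular pane 50 mm (x) by 66 mm (y) by 8 mm thick, 70 g, lying flat. Origin: centre of its underside, z up. Absent in some runs.
- bolt1: Bystander: iron housing bolt lying on the counter, 22 mm square head (at -y), 12 mm shank, 54 mm long along y, 22 mm high. Origin: on the counter below its middle. Not to be moved.
- bolt2: Bystander: iron housing bolt lying on the counter, 22 mm square head (at -y), 12 mm shank, 54 mm long along y, 22 mm high. Origin: on the counter below its middle. Not to be moved.
- resetarm: Bystander: brass reset arm lying along its x, 82 mm long, 24 mm wide, up to 20 mm high; origin at its middle on the counter. Not to be moved.
- coinmech: Bystander: steel coin-release mechanism with a chrome push button, 100 x 85 mm, 100 mm high; origin under its centre. Not to be moved.
- driver: Bystander: screwdriver lying on the counter. Not to be moved.
- jar: Bystander: glass jar, 60 mm diameter, 75 mm high; origin under its centre. Not to be moved.
Not all that is in view belongs to the job. What is shaped like the hub1 but blue or orange is not meant.

How it is judged (in metres and radians):
On the way, in this order (a step that is already met when the one before it is completed fails the run):
1. every hub out today stands in the bin and every window is in the pile on the pad, all let go, with the keeper bar still open (above 0.3 rad) (x of hub1 in the frame of kitbin between -0.06 and 0.06 m and y of hub1 in the frame of kitbin between -0.098 and 0.098 m and z of each of hub1, hub2, hub3 in the frame of kitbin below 0.018 m and angle between each of hub1, hub2, hub3's own z axis and vertical below 0.15 rad and x of hub2 in the frame of kitbin between -0.06 and 0.06 m and y of hub2 in the frame of kitbin between -0.098 and 0.098 m and x of hub3 in the frame of kitbin between -0.06 and 0.06 m and y of hub3 in the frame of kitbin between -0.098 and 0.098 m and horizontal distance between each of pane1, pane2, pane3 and pad_top below 0.012 m and angle between the x axis of each of pane1, pane2, pane3 and the x axis of pad_top, either way round below 0.15 rad and angle between each of pane1, pane2, pane3's own z axis and vertical below 0.06 rad and height (world z) of each of pane1, pane2, pane3 below 0.025 m and horizontal distance between pane1 and pane2 below 0.008 m and angle between the x axis of pane1 and the x axis of pane2, either way round below 0.14 rad and horizontal distance between each of pane1, pane2 and pane3 below 0.008 m and angle between the x axis of each of pane1, pane2 and the x axis of pane3, either way round below 0.14 rad and linear speed of each of hub1, hub2, hub3, pane1, pane2, pane3 below 0.02 m/s and contact force between the fingers and hub1 below 0.2 N and contact force between the fingers and hub2 below 0.2 N and contact force between the fingers and hub3 below 0.2 N and contact force between the fingers and pane1 below 0.2 N and contact force between the fingers and pane2 below 0.2 N and contact force between the fingers and pane3 below 0.2 N and value of joint keeper above 0.3 rad), for 0.2 s.
2. the keeper bar is shut in its catch (value of joint keeper below 0.03 rad), for 0.2 s.
At the end, for the whole second after the job is handed in: Each hub stands upright (0.15 rad) in the bin, foot within 6 mm of the cork; the windows lie flat in one pile, each within 12 mm and 0.15 rad of the pad's outline, 8 mm and 0.14 rad of each other; keeper bar below 0.03 rad; all at rest (x of hub1 in the frame of kitbin between -0.06 and 0.06 m and y of hub1 in the frame of kitbin between -0.098 and 0.098 m and z of each of hub1, hub2, hub3 in the frame of kitbin below 0.018 m and angle between each of hub1, hub2, hub3's own z axis and vertical below 0.15 rad and x of hub2 in the frame of kitbin between -0.06 and 0.06 m and y of hub2 in the frame of kitbin between -0.098 and 0.098 m and x of hub3 in the frame of kitbin between -0.06 and 0.06 m and y of hub3 in the frame of kitbin between -0.098 and 0.098 m and horizontal distance between each of pane1, pane2, pane3 and pad_top below 0.012 m and angle between the x axis of each of pane1, pane2, pane3 and the x axis of pad_top, either way round below 0.15 rad and angle between each of pane1, pane2, pane3's own z axis and vertical below 0.06 rad and height (world z) of each of pane1, pane2, pane3 below 0.025 m and horizontal distance between pane1 and pane2 below 0.008 m and angle between the x axis of pane1 and the x axis of pane2, either way round below 0.14 rad and horizontal distance between each of pane1, pane2 and pane3 below 0.008 m and angle between the x axis of each of pane1, pane2 and the x axis of pane3, either way round below 0.14 rad and linear speed of each of hub1, hub2, hub3, pane1, pane2, pane3 below 0.02 m/s and value of joint keeper below 0.03 rad); the robot touches nothing.
It fails at once if a hub meets the bin's cork floor with more than 12 N (contact force between any of hub1, hub2, hub3 and liner above 12 N).
It fails at once if a hub is dropped or hurried into the bin: it moves at over 0.35 m/s below the rim with its foot still over 4 mm above the cork ((linear speed of hub1 above 0.35 m/s and z of hub1 in the frame of kitbin between 0.016 and 0.06 m and x of hub1 in the frame of kitbin between -0.062 and 0.062 m and y of hub1 in the frame of kitbin between -0.1 and 0.1 m) or (linear speed of hub2 above 0.35 m/s and z of hub2 in the frame of kitbin between 0.016 and 0.06 m and x of hub2 in the frame of kitbin between -0.062 and 0.062 m and y of hub2 in the frame of kitbin between -0.1 and 0.1 m) or (linear speed of hub3 above 0.35 m/s and z of hub3 in the frame of kitbin between 0.016 and 0.06 m and x of hub3 in the frame of kitbin between -0.062 and 0.062 m and y of hub3 in the frame of kitbin between -0.1 and 0.1 m)).
It fails at once if a bystander is moved more than 40 mm (distance of any of bolt1, bolt2, resetarm, coinmech, driver, jar from where it was at the start of the episode above 0.04 m).
Of hub1, hub2, hub3 only 2 to 3 are there at a start; the rules pass over those that are not, and their reading is None.
Of pane1, pane2, pane3 only 2 to 3 are there at a start; the rules pass over those that are not, and their reading is None.
At some moment in a run one of hub1, hub2, hub3 may be knocked a few centimetres aside while the robot is not near it.
It also fails if it takes over 210 s, if anything falls off the work surface, if the arm or the gripper's body presses on something with over 40 N, if the wrist force passes 120 N, or if a joint passes its speed limit or range.

## Working session

There is one attempt and no reset: what is moved stays moved. The work goes in short steps, Python scripts to look and compute and a tool call to move; the robot and the scene stay as the last step left them, time stands still between calls to the robot, and variables do not carry over. Pictures are saved under pics/ and viewed, at most 14 in all, crops included, and the job is handed in when it is done.

Besides the shell and the picture viewer there is one more tool, called after ">>>" in YAML: its name, and indented under it one key for each argument. send_rows: Moves the arm, as the interface text tells. Shifts and turns lie within -1 to 1; 1 stands for 250 mm of shift or 90 degrees of turn. Its arguments: {"type":"object","properties":{"moves":{"type":"array"},"grip":{"type":"number"}},"required":["moves"]}

```bash
ls; mkdir -p pics
cat > h.py <<'E'
import numpy as np, cv2
from rig import readout, viewer, ticket
def cap(name):
    s=readout.read_state(); im,d=viewer.capture(name); ci=viewer.camera_info(name)
    return s,im,d,ci
def cam2world(name,s,ci):
    if name=='wrist':
        T=np.eye(4);T[:3,:3]=np.array(s['tcp_rot']);T[:3,3]=s['position']
        return T@np.array(ci['tool_from_camera'])
    T=np.eye(4);R=np.array(ci['R']);T[:3,:3]=R.T;T[:3,3]=-R.T@np.array(ci['t']);return T
def cloud(name,s,d,ci):
    v,u=np.mgrid[:d.shape[0],:d.shape[1]]
    P=np.stack([(u-ci['cx'])/ci['fx']*d,(v-ci['cy'])/ci['fy']*d,d],-1)
    T=cam2world(name,s,ci); W=P@T[:3,:3].T+T[:3,3]; W[d<=0]=np.nan; return W
def save(name,im,scale=1): cv2.imwrite('pics/'+name+'.png',cv2.resize(im[:,:,::-1],None,fx=scale,fy=scale,interpolation=cv2.INTER_CUBIC))
E
python3 - <<'E'
from h import *
for n in ['top','scene']:
    s,im,d,ci=cap(n); save(n+'0',im,1.5); np.savez('/tmp/'+n,im=im,W=cloud(n,s,d,ci))
    print(n,cam2world(n,s,ci)[:3].round(3).tolist(),ci['fx'])
print(s)
E
```

```text
pics
top [[-0.002, -0.988, 0.155, 0.387], [-1.0, 0.007, 0.03, -0.028], [-0.031, -0.155, -0.987, 1.115]] 377.17547170834126
scene [[-0.741, 0.489, -0.461, 1.069], [0.672, 0.553, -0.492, 0.537], [0.014, -0.674, -0.739, 0.888]] 360.12175711215815
{'time_s': 0.05, 'joint_positions': array([ 5.89855071e+01,  3.02777583e+01,  8.21544455e+01, -1.05118528e-03,
        6.76890920e+01, -1.02260698e+01]), 'qvel': array([-0.00490673, -0.05714407, -0.13108415,  0.09952802,  0.05392115,
       -0.09037421]), 'tau': array([ 7.30263901e-05, -4.41371727e+01, -1.77343458e+01,  6.35564514e-02,
        5.34550601e-02, -3.09354778e-05]), 'position': array([0.22141491, 0.58370255, 0.22159535]), 'tcp_rot': array([[-9.34899693e-01,  3.54910419e-01, -1.07625266e-03],
       [ 3.54911869e-01,  9.34897985e-01, -1.82310067e-03],
       [ 3.59149021e-04, -2.08639110e-03, -9.99997759e-01]]), 'force': array([ 0.1021195 , -0.70854085, -1.18653895]), 'moment': array([-0.04610468, -0.01275079, -0.00692531]), 'grasp_force': 0.0, 'opening': 1.0029815649419964}
```

View pics/top0.png

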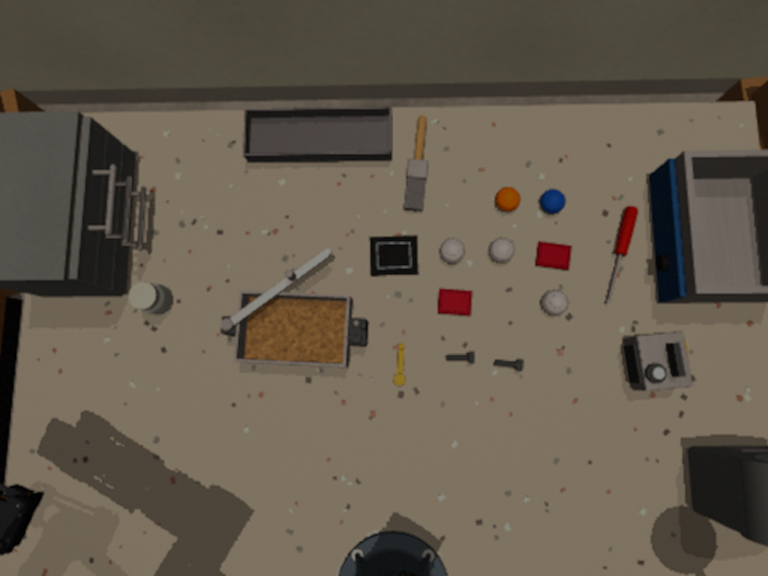

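View pics/scene0.png

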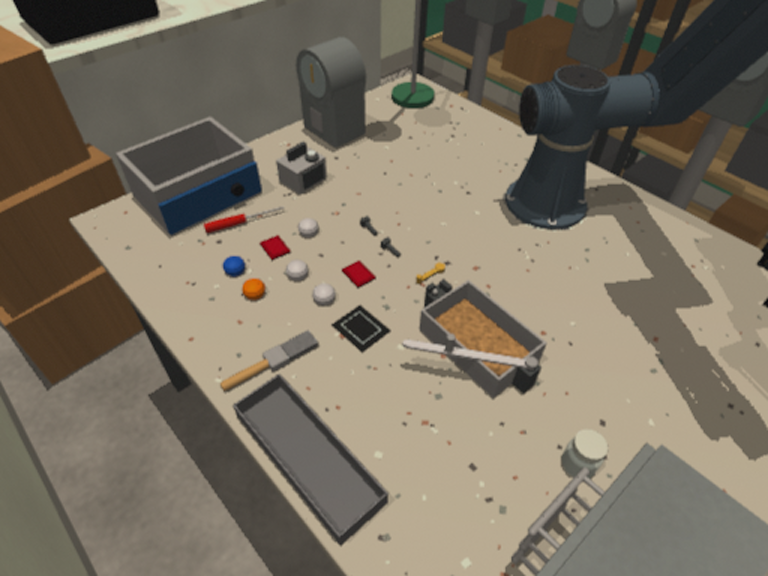

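Top view (×1.5 px): hubs at (452,250), (502,250) and (555,302). Panes are at (553,256) and (455,302), the pad at (394,256), and the bin around (295,330). The keeper hinge is at (228,324) and its knob at (291,275), so the bar is part open over the bin. The orange and blue domes are decoys. So there are 3 hubs and 2 panes.

Run:
```python
from h import *
for n in ['top','scene']:
    z=np.load(f'/tmp/{n}.npz'); im=z['im'].astype(int); W=z['W']; X=W[...,0];Y=W[...,1];Z=W[...,2]
    r,g,b=im[...,0],im[...,1],im[...,2]; mx=im.max(-1);mn=im.min(-1)
    ws=(X>.25)&(X<.75)&(Y>-.5)&(Y<.6)
    print(n,'counter z',np.nanmedian(Z[ws]))
    def cc(m,minA,lab):
        k,L,st,c=cv2.connectedComponentsWithStats(m.astype(np.uint8))
        for i in range(1,k):
            if st[i,4]>=minA:
                q=L==i; P=W[q]; rect=cv2.minAreaRect((P[:,:2]*1000).astype(np.float32))
                print(lab,c[i].round(0),st[i,4],'xyzmed',np.median(P,0).round(4),'zmax',P[:,2].max().round(4),'rect',np.round(rect[0],1),np.round(rect[1],1),round(rect[2],1))
    cc(ws&(r>90)&(g<60)&(b<70)&(Z<.03),20,'red')
    cc(ws&(Z>.012)&(Z<.05)&(mx-mn<40)&(X>.4)&(Y<.1),60,'hub')
    cc(ws&(mx<50)&(Z<.012)&(X>.4)&(abs(Y)<.2),100,'pad')
    cc(ws&(Z>.055)&(Z<.08)&(Y>.0)&(Y<.5),60,'bin/bar')
    cc(ws&(Z>.085)&(Z<.12)&(Y>.0)&(Y<.5),3,'knob')
    cc(ws&(r-b>40)&(Z<.03)&(Y>.05)&(Y<.35)&(X<.56)&(X>.3),200,'cork')
```

```text
top counter z 0.00017238766266458594
red [337. 136.] 49 xyzmed [ 0.722  -0.2237  0.0239] zmax 0.0291 rect [ 729.  -228.1] [43.6 25.7] 70.8
red [418. 153.] 214 xyzmed [ 0.6712 -0.4622  0.0234] zmax 0.0291 rect [ 671.5 -462.7] [20.3 95.6] 72.8
red [369. 170.] 324 xyzmed [ 0.625  -0.3206  0.0077] zmax 0.0145 rect [ 626.1 -320.8] [62.6 51.3] 83.1
red [303. 201.] 342 xyzmed [ 0.5331 -0.1236  0.0076] zmax 0.0141 rect [ 533.8 -123.2] [64.1 49.9] 85.7
hub [276. 135.] 131 xyzmed [ 0.7339 -0.0459  0.0168] zmax 0.0214 rect [733.2 -45.8] [37.  31.5] 87.8
hub [302. 167.] 215 xyzmed [ 0.6299 -0.1206  0.028 ] zmax 0.035 rect [ 633.5 -120.3] [44.5 49.1] 89.1
hub [334. 167.] 220 xyzmed [ 0.6315 -0.2157  0.0281] zmax 0.0367 rect [ 632.7 -217.9] [47.9 47.7] 44.4
hub [410. 184.] 75 xyzmed [ 0.5801 -0.4365  0.015 ] zmax 0.021 rect [ 579.2 -433.4] [ 18. 105.] 68.1
hub [370. 202.] 232 xyzmed [ 0.5268 -0.314   0.0274] zmax 0.0364 rect [ 527.7 -316.3] [46.6 47. ] 89.2
hub [420. 236.] 109 xyzmed [ 0.429  -0.447   0.0339] zmax 0.0498 rect [ 430.2 -446.7] [ 7.9 59.4] 88.3
pad [262. 170.] 634 xyzmed [ 0.6285 -0.
[... 1524 characters left out ...]
0
pad [240. 220.] 206 xyzmed [0.6408 0.0087 0.003 ] zmax 0.0073 rect [631.   -1.9] [77.5 92.9] 0.5
pad [240. 218.] 194 xyzmed [ 0.6298 -0.0014  0.0038] zmax 0.0081 rect [630.3  -2.1] [58.9 42.1] 89.7
bin/bar [317. 225.] 1215 xyzmed [0.5095 0.2028 0.064 ] zmax 0.0796 rect [482.4 186.4] [217.5 256.8] 25.9
bin/bar [393. 298.] 410 xyzmed [0.5477 0.4735 0.0743] zmax 0.0793 rect [543.3 471.8] [52.2 51. ] 32.5
knob [300. 227.] 52 xyzmed [0.5791 0.1918 0.1062] zmax 0.113 rect [576.8 190.7] [14.4 15.2] 47.9
knob [353. 358.] 13 xyzmed [0.7473 0.4953 0.1079] zmax 0.1111 rect [746.5 495.6] [6.  7.6] 3.6
cork [319. 221.] 1169 xyzmed [0.457  0.1698 0.0111] zmax 0.0162 rect [464.  181.5] [184.   98.3] 86.6
```

```bash
cat >> h.py <<'E'
def psi_now(s):
    R=np.array(s['tcp_rot']); return np.degrees(np.arctan2(R[1,1],R[0,1]))
def rows(targets):
    """targets: (x,y,z,psi), psi = world heading of tool y; prints row numbers relative to now (z tool made straight down)"""
    from scipy.spatial.transform import Rotation as Ro
    s=readout.read_state(); R=np.array(s['tcp_rot']); p=np.array(s['position'])
    print('now',p.round(4),'psi',round(psi_now(s),1),'t',round(s['time_s'],1),'open',round(s['opening'],3),'q',np.round(s['joint_positions'],0))
    for x,y,z,a in targets:
        a=np.radians(a); yv=np.array([np.cos(a),np.sin(a),0]); zv=np.array([0,0,-1.]); Rt=np.stack([np.cross(yv,zv),yv,zv],1)
        print((R.T@(np.array([x,y,z])-p)/.25).round(3).tolist()+(Ro.from_matrix(R.T@Rt).as_rotvec()/(np.pi/2)).round(3).tolist())
E
python3 - <<'E'
from h import *
rows([(.5745,.1875,.20,36),(.5745,.1875,.086,36)])
E
```

```text
now [0.2214 0.5838 0.2217] psi 69.2 t 0.1 open 0.997 q [ 59.  30.  82.  -0.  68. -10.]
[-1.883, -0.981, 0.088, -0.001, 0.0, 0.369]
[-1.883, -0.98, 0.544, -0.001, 0.0, 0.369]
```

>>> send_rows:
  moves:
    - [-0.95,-0.5,0.05,0,0,0.369]
    - [-0.95,-0.5,0.05,0,0,0.369]
    - [-0.95,-0.5,0.05,0,0,0.369]
    - [-0.95,-0.5,0.05,0,0,0.369]
    - [-0.95,-0.5,0.05,0,0,0.369]
    - [-0.95,-0.5,0.05,0,0,0.369]
    - [-0.95,-0.5,0.05,0,0,0.369]
  grip: 1

```text
time_s: 0.8
position: [0.4013, 0.3808, 0.2095]
tcp_rot: [[-0.584, 0.812, -0.001], [0.812, 0.584, -0.001], [-0.0, -0.001, -1.0]]
force: [0.1, 0.5, 0.8]
opening: 1.002
grasp_force: 0.0
```

Run:
```python
from h import *
rows([(.5745,.1875,.20,36),(.5745,.1875,.086,36)])
```

```text
now [0.4013 0.3808 0.2095] psi 35.7 t 0.8 open 1.002 q [32. 26. 93. -0. 61. -4.]
[-1.032, 0.111, 0.039, -0.001, 0.0, -0.003]
[-1.032, 0.111, 0.495, -0.001, 0.0, -0.003]
```

>>> send_rows:
  moves:
    - [-1,0.11,0.04,0,0,0]
    - [-1,0.11,0.04,0,0,0]
    - [-1,0.11,0.04,0,0,0]
    - [-1,0.11,0.04,0,0,0]
    - [-1,0.11,0.04,0,0,0]
    - [-1,0.11,0.04,0,0,0]
    - [-1,0.11,0.04,0,0,0]

```text
time_s: 1.5
position: [0.5686, 0.197, 0.1995]
tcp_rot: [[-0.586, 0.81, -0.002], [0.81, 0.586, 0.001], [0.001, -0.001, -1.0]]
force: [-0.5, 0.2, -0.1]
opening: 0.999
grasp_force: 0.0
```

Run:
```python
from h import *
s,im,d,ci=cap('wrist'); save('w1',im,1.2); W=cloud('wrist',s,d,ci); np.savez('/tmp/w1',im=im,W=W)
print(np.array(ci['tool_from_camera']).round(3).tolist(),ci['fx'])
X,Y,Z=W[...,0],W[...,1],W[...,2]
m=(Z>.1)&(Z<.114); P=W[m]; print('knobtop',len(P),P.mean(0) if len(P) else 0, cv2.minEnclosingCircle((P[:,:2]*1000).astype(np.float32)) if len(P) else 0)
rows([(.5745,.1875,.086,36)])
```

```text
[[0.001, -0.967, -0.256, 0.069], [1.0, 0.0, 0.001, 0.001], [-0.001, -0.256, 0.967, -0.162], [0.0, 0.0, 0.0, 1.0]] 342.64103616924376
knobtop 361 [0.5748123  0.18748304 0.109825  ] ((575.4612426757812, 186.5718231201172), 7.797023773193359)
now [0.5676 0.198  0.1995] psi 36.0 t 1.6 open 0.995 q [  9.  30.  87.   0.  63. -27.]
[-0.051, -0.002, 0.454, -0.001, -0.001, 0.0]
```

View pics/w1.png

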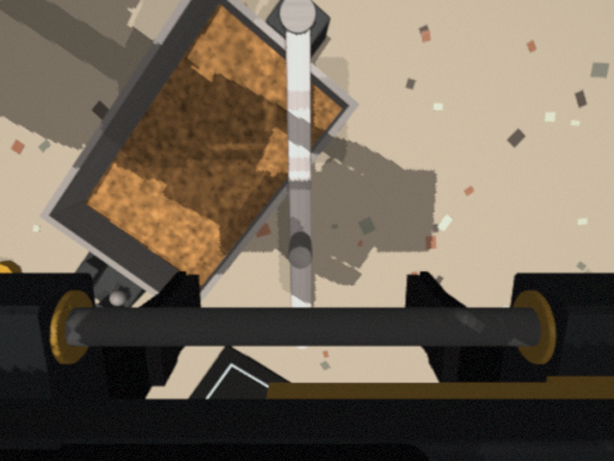

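The wrist view shows the knob at (300,248) between the fingers, the bar parallel to tool x and the hinge head at (297,15). All three match my estimates.

>>> send_rows:
  moves:
    - [-0.05,0,0.15,0,0,0]
    - [-0.05,0,0.3,0,0,0]
    - [-0.05,0,0.4,0,0,0]
    - [-0.05,0,0.45,0,0,0]
    - [-0.05,0,0.45,0,0,0]

```text
time_s: 2.05
position: [0.5737, 0.1884, 0.086]
tcp_rot: [[-0.59, 0.808, -0.004], [0.808, 0.59, -0.0], [0.002, -0.004, -1.0]]
force: [-0.1, 0.9, 0.8]
opening: 0.996
grasp_force: 0.0
```

>>> send_rows:
  moves:
    - [0,0,0,0,0,0]
    - [0,0,0,0,0,0]
    - [0,0,0,0,0,0]
    - [0,0,0,0,0,0]
    - [0,0,0,0,0,0]
  grip: 0.25

```text
time_s: 2.55
position: [0.5763, 0.1869, 0.0882]
tcp_rot: [[-0.588, 0.809, 0.001], [0.809, 0.588, 0.0], [-0.001, 0.001, -1.0]]
force: [0.9, 0.3, -0.7]
opening: 0.63
grasp_force: 0.0
```

Run:
```python
from h import *
W=np.load('/tmp/w1.npz')['W']; 
q=W[8:22,238:258].reshape(-1,3); print('hinge head',np.nanmedian(q,0), W[140:148,246:254].reshape(-1,3).mean(0))
h=np.array([.486,.309])
T=[]
for b in (-48,-42,-36,-30,-24,-18,-12,-6,-4,-4):
    r=np.radians(b); T.append((h[0]+.15*np.cos(r),h[1]+.15*np.sin(r),.086,b+90))
rows(T)
```

```text
hinge head [0.48710557 0.30470775 0.07684201] [0.54535208 0.22655402 0.07086303]
now [0.5763 0.1869 0.0882] psi 36.0 t 2.5 open 0.63 q [  7.  39.  91.   0.  50. -29.]
[0.011, 0.057, 0.009, 0.001, 0.0, -0.067]
[0.021, 0.119, 0.009, 0.001, 0.0, -0.133]
[0.037, 0.18, 0.009, 0.001, 0.0, -0.2]
[0.059, 0.239, 0.009, 0.001, 0.0, -0.267]
[0.088, 0.295, 0.009, 0.001, 0.0, -0.333]
[0.122, 0.347, 0.009, 0.0, 0.001, -0.4]
[0.162, 0.396, 0.009, 0.0, 0.001, -0.467]
[0.206, 0.441, 0.009, 0.0, 0.001, -0.533]
[0.222, 0.454, 0.009, 0.0, 0.001, -0.556]
[0.222, 0.454, 0.009, 0.0, 0.001, -0.556]
```

>>> send_rows:
  moves:
    - [0,0,0,0,0,0]
    - [0,0,0,0,0,0]
    - [0.011,0.057,0,0,0,-0.067]
    - [0.021,0.119,0,0,0,-0.133]
    - [0.037,0.18,0,0,0,-0.2]
    - [0.059,0.239,0,0,0,-0.267]
    - [0.088,0.295,0,0,0,-0.333]
    - [0.122,0.347,0,0,0,-0.4]
    - [0.162,0.396,0,0,0,-0.467]
    - [0.206,0.441,0,0,0,-0.533]
    - [0.222,0.454,0,0,0,-0.556]
    - [0.222,0.46,0,0,0,-0.556]

```text
time_s: 3.75
position: [0.636, 0.2999, 0.0873]
tcp_rot: [[-0.998, 0.069, -0.0], [0.069, 0.998, -0.0], [0.0, -0.0, -1.0]]
force: [0.7, 0.1, 0.2]
opening: 0.252
grasp_force: 0.0
```

Run:
```python
from h import *
rows([(.6356,.2985,.2,86),(.58,.07,.25,45),(.48,.189,.35,0)])
```

```text
now [0.636  0.2999 0.0873] psi 86.0 t 3.8 open 0.252 q [ 16.  45.  76.  -0.  59. -70.]
[0.001, -0.006, -0.451, -0.0, -0.0, 0.001]
[0.16, -0.933, -0.651, -0.0, -0.0, 0.456]
[0.592, -0.486, -1.05, -0.0, -0.0, 0.956]
```

>>> send_rows:
  moves:
    - [0,0,-0.2,0,0,0]
    - [0,0,-0.4,0,0,0.05]
    - [0.1,-0.15,-0.6,0,0,0.14]
    - [0.2,-0.3,-0.75,0,0,0.23]
    - [0.3,-0.5,-0.9,0,0,0.32]
    - [0.4,-0.7,-0.97,0,0,0.41]
    - [0.5,-0.9,-0.97,0,0,0.5]
    - [0.55,-1,-0.97,0,0,0.6]
    - [0.55,-1,-0.97,0,0,0.69]
    - [0.55,-1,-0.97,0,0,0.78]
    - [0.55,-1,-0.97,0,0,0.87]
    - [0.55,-1,-0.97,0,0,0.956]
  grip: 1

```text
time_s: 4.95
position: [0.4813, 0.0584, 0.3303]
tcp_rot: [[0.009, 1.0, 0.0], [1.0, -0.009, -0.0], [-0.0, 0.0, -1.0]]
force: [0.6, 0.6, -0.5]
opening: 0.998
grasp_force: 0.0
```

Run:
```python
from h import *
s,im,d,ci=cap('wrist'); save('w2',im,1.2); W=cloud('wrist',s,d,ci); np.savez('/tmp/w2',im=im,W=W)
X,Y,Z=W[...,0],W[...,1],W[...,2]; im=im.astype(int)
m=((im[...,0]-im[...,2])>40)&(abs(Z-.012)<.006)&(X>.38)&(X<.58)&(Y>.05)
k,L,st,c=cv2.connectedComponentsWithStats(m.astype(np.uint8)); i=1+np.argmax(st[1:,4])
print('cork',cv2.minAreaRect((W[L==i][:,:2]*1000).astype(np.float32)),np.median(Z[L==i]))
m=(Z>.055)&(Z<.066)&(Y>.04)&(Y<.32)&(X<.57)&(X>.38); print('rim',cv2.minAreaRect((W[m][:,:2]*1000).astype(np.float32)))
m=(Z>.1)&(Z<.116)&(Y>.2)&(Y<.4); P=W[m]; print('knob',len(P),P.mean(0) if len(P) else 0)
rows([(.58,-.38,.33,0)])
```

```text
cork ((481.198486328125, 173.0618438720703), (170.74684143066406, 122.50703430175781), 87.17469787597656) 0.011778546839666337
rim ((478.8981018066406, 146.4608612060547), (197.83538818359375, 133.82180786132812), 87.24161529541016)
knob 0 0
now [0.4814 0.0586 0.3302] psi -0.7 t 5.0 open 1.002 q [-6. 12. 93. -0. 75. -6.]
[-1.749, 0.416, 0.001, 0.0, 0.0, -0.008]
```

View pics/w2.png

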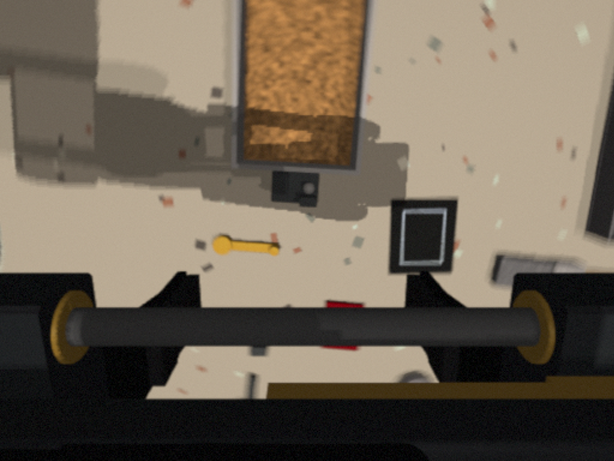

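The view shows the bin's cork from (245,0) to (360,165), clear of the bar, and the pad at (424,236). Next I go on to the parts.

>>> send_rows:
  moves:
    - [-0.9,0.21,0,0,0,0]
    - [-0.9,0.21,0,0,0,0]
    - [-0.9,0.21,0,0,0,0]
    - [-0.9,0.21,0,0,0,0]
    - [-0.9,0.21,0,0,0,0]

```text
time_s: 5.5
position: [0.5345, -0.1695, 0.3299]
tcp_rot: [[0.002, 1.0, 0.0], [1.0, -0.002, -0.001], [-0.001, 0.0, -1.0]]
force: [0.7, -0.6, 0.1]
opening: 1.0
grasp_force: 0.0
```

>>> send_rows:
  moves:
    - [-0.85,0.2,0,0,0,0]
    - [-0.85,0.2,0,0,0,0]
    - [-0.85,0.2,0,0,0,0]
    - [-0.85,0.2,0,0,0,0]
    - [-0.85,0.2,0,0,0,0]
    - [-0.85,0.2,0,0,0,0]

```text
time_s: 6.1
position: [0.5836, -0.3817, 0.3286]
tcp_rot: [[0.003, 1.0, -0.001], [1.0, -0.003, -0.0], [-0.0, -0.001, -1.0]]
force: [0.2, 0.3, -0.1]
opening: 1.0
grasp_force: 0.0
```

```bash
cat >> h.py <<'E'
def detect(name,W,im):
    im=im.astype(int); X,Y,Z=W[...,0],W[...,1],W[...,2]; r,g,b=im[...,0],im[...,1],im[...,2]
    ws=(X>.35)&(X<.8)&(Y>-.4)&(Y<.12)
    def cc(m,minA,lab):
        k,L,st,c=cv2.connectedComponentsWithStats(m.astype(np.uint8))
        for i in range(1,k):
            if st[i,4]>=minA:
                P=W[L==i]; P2=(P[:,:2]*1000).astype(np.float32); q=cv2.minAreaRect(P2); ce,ra=cv2.minEnclosingCircle(P2)
                print(lab,c[i].round(0),st[i,4],'zmed',np.median(P[:,2]).round(4),'zmax',P[:,2].max().round(4),'rect',np.round(q[0],1),np.round(q[1],1),round(q[2],1),'circ',np.round(ce,1),round(ra,1))
    cc(ws&(r>80)&(r-g>60)&(r-b>60)&(abs(g-b)<25)&(Z<.03),60,'red')
    cc(ws&(Z>.01)&(Z<.05)&(im.max(-1)-im.min(-1)<45),200,'hub')
    cc(ws&(im.max(-1)<60)&(Z<.009)&(Z>-.004),500,'dark')
E
python3 - <<'E'
from h import *
s,im,d,ci=cap('wrist'); save('w3',im,1.2); W=cloud('wrist',s,d,ci); np.savez('/tmp/w3',im=im,W=W)
detect('wrist',W,im)
print('w2'); z=np.load('/tmp/w2.npz'); detect('wrist',z['W'],z['im'])
E
```

```text
red [283. 109.] 1581 zmed 0.0082 zmax 0.0116 rect [ 626.7 -319. ] [64.  48.1] 80.7 circ [ 628.2 -319.7] 37.5
hub [293.  27.] 1334 zmed 0.0285 zmax 0.0359 rect [ 637. -218.] [48.9 48.8] 62.9 circ [ 637.3 -217.9] 25.0
hub [119.  39.] 504 zmed 0.0148 zmax 0.0248 rect [ 413.7 -224.8] [53.5 22.6] 86.6 circ [ 415.8 -225.5] 27.5
hub [213. 108.] 1105 zmed 0.0284 zmax 0.0356 rect [ 532.6 -317.3] [48.  48.3] 89.6 circ [ 532.7 -316.8] 24.8
w2
red [285. 254.] 93 zmed 0.008 zmax 0.0116 rect [534.2 -93.2] [44.   7.4] 2.8 circ [534.4 -96.2] 22.0
hub [249. 129.] 898 zmed 0.0135 zmax 0.0499 rect [476.7 104.5] [ 36.4 124.6] 87.2 circ [476.7 104.8] 64.6
hub [438. 221.] 942 zmed 0.0177 zmax 0.0234 rect [760.9 -45.9] [39.  77.4] 86.0 circ [760.6 -45.8] 41.5
dark [350. 194.] 1283 zmed 0.0042 zmax 0.0073 rect [629.1  -4.5] [77.6 92.6] 0.6 circ [628.5  -4. ] 58.3
dark [352. 197.] 1134 zmed 0.0048 zmax 0.0076 rect [629.5  -5.6] [44.9 58.6] 0.4 circ [628.9  -5.4] 35.2
```

View pics/w3.png

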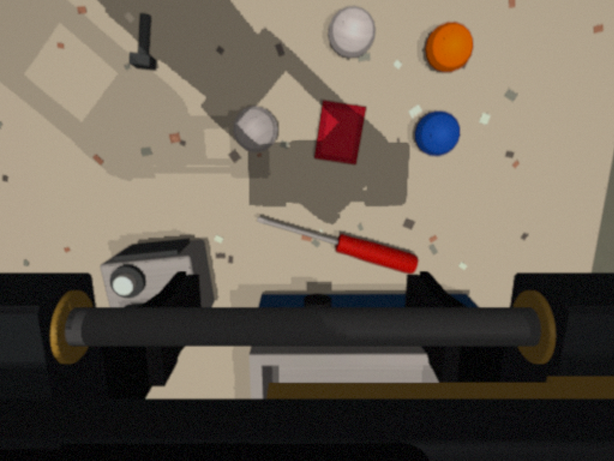

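The third view shows hub C at (258,128), hub B at (351,32), pane 2 at (341,132), and the decoys at (449,47) and (437,133). I take pane 2 first.

Run:
```python
from h import *
rows([(.627,-.319,.12,-9),(.627,-.319,.003,-9)])
```

```text
now [ 0.5835 -0.3793  0.3288] psi -0.1 t 6.2 open 1.001 q [-42.  31.  63.   0.  86. -42.]
[0.24, 0.175, 0.835, -0.001, -0.001, 0.099]
[0.239, 0.175, 1.303, -0.001, -0.001, 0.099]
```

>>> send_rows:
  moves:
    - [0.24,0.175,0.2,0,0,0.099]
    - [0.24,0.175,0.4,0,0,0.099]
    - [0.24,0.175,0.6,0,0,0.099]
    - [0.24,0.175,0.8,0,0,0.099]
    - [0.24,0.175,0.98,0,0,0.099]
    - [0.24,0.175,0.98,0,0,0.099]
    - [0.24,0.175,0.98,0,0,0.099]
  grip: 0.85

```text
time_s: 6.85
position: [0.625, -0.3138, 0.0807]
tcp_rot: [[0.153, 0.988, -0.009], [0.988, -0.153, 0.007], [0.005, -0.01, -1.0]]
force: [-0.2, -0.5, -0.6]
opening: 0.849
grasp_force: 0.0
```

Run:
```python
from h import *
s,im,d,ci=cap('wrist'); save('w4',im,1.2); W=cloud('wrist',s,d,ci); detect('wrist',W,im)
rows([(.627,-.319,.003,-9)])
```

```text
red [253. 216.] 4630 zmed 0.0082 zmax 0.0104 rect [ 627.3 -320.7] [64.2 48.2] 81.5 circ [ 627.1 -320.5] 39.2
hub [247.  58.] 5382 zmed 0.0288 zmax 0.035 rect [ 636.6 -217.7] [49.1 48.7] 83.0 circ [ 636.8 -217.7] 24.9
hub [123. 225.] 2961 zmed 0.0283 zmax 0.0351 rect [ 534.9 -310.1] [37.5 41.3] 33.7 circ [ 533.4 -312.9] 24.1
now [ 0.627  -0.3156  0.0837] psi -8.8 t 6.9 open 0.85 q [-36.  45.  76.   0.  59. -27.]
[-0.014, 0.004, 0.323, -0.003, -0.001, 0.002]
```

>>> send_rows:
  moves:
    - [-0.02,0.002,0.13,0,0,0]
    - [-0.02,0.002,0.23,0,0,0]
    - [-0.02,0.002,0.29,0,0,0]
    - [-0.02,0.002,0.32,0,0,0]
    - [-0.02,0.002,0.32,0,0,0]
    - [-0.02,0.002,0.32,0,0,0]

```text
time_s: 7.5
position: [0.629, -0.3235, 0.0067]
tcp_rot: [[0.155, 0.988, 0.002], [0.988, -0.155, -0.002], [-0.001, 0.002, -1.0]]
force: [0.4, 0.2, 0.0]
opening: 0.85
grasp_force: 0.0
```

>>> send_rows:
  moves:
    - [0,0,0,0,0,0]
    - [0,0,0,0,0,0]
    - [0,0,0,0,0,0]
    - [0,0,0,0,0,0]
    - [0,0,0,0,0,0]
    - [0,0,0,0,0,0]
  grip: 0.3

```text
time_s: 8.1
position: [0.6279, -0.323, 0.0054]
tcp_rot: [[0.155, 0.988, -0.0], [0.988, -0.155, -0.0], [-0.0, -0.0, -1.0]]
force: [-0.6, 0.6, 1.2]
opening: 0.562
grasp_force: 30.0
```

>>> send_rows:
  moves:
    - [0,0,-0.1,0,0,0]
    - [0,0,-0.25,0,0,0]
    - [0,0,-0.4,0,0,0]
    - [0.2,0,-0.4,0,0,-0.03]
    - [0.4,0,-0.4,0,0,-0.06]
    - [0.6,-0.05,-0.4,0,0,-0.1]
    - [0.8,-0.1,-0.4,0,0,-0.1]
    - [0.9,-0.14,-0.4,0,0,-0.1]
    - [0.9,-0.14,-0.4,0,0,-0.1]

```text
time_s: 9.0
position: [0.6262, -0.0899, 0.1045]
tcp_rot: [[-0.007, 1.0, -0.004], [1.0, 0.007, 0.002], [0.002, -0.004, -1.0]]
force: [-0.8, -0.3, -1.3]
opening: 0.564
grasp_force: 30.0
```

Run:
```python
from h import *
rows([(.6295,-.006,.1,.8),(.6295,-.006,.0103,.8)])
```

```text
now [ 0.6262 -0.0899  0.1045] psi 0.4 t 9.0 open 0.564 q [-18.  39.  86.   0.  55. -19.]
[0.336, 0.016, 0.019, -0.002, -0.002, -0.005]
[0.335, 0.017, 0.378, -0.002, -0.002, -0.005]
```

>>> send_rows:
  moves:
    - [0.18,0.01,0,0,0,-0.005]
    - [0.336,0.016,0,0,0,-0.005]
    - [0.336,0.016,0,0,0,-0.005]
    - [0.336,0.016,0,0,0,-0.005]
    - [0.336,0.016,0,0,0,-0.005]

```text
time_s: 9.5
position: [0.6325, -0.0126, 0.105]
tcp_rot: [[-0.009, 1.0, 0.001], [1.0, 0.009, -0.001], [-0.001, 0.001, -1.0]]
force: [-1.1, -0.8, -0.6]
opening: 0.563
grasp_force: 30.0
```

Run:
```python
from h import *
s,im,d,ci=cap('wrist'); save('w5',im,1.2); W=cloud('wrist',s,d,ci)
r,g,b=[im[...,i].astype(int) for i in range(3)]
m=(r>80)&(r-g>60)&(abs(g-b)<25)
P=W[m]; print('red',len(P),np.nanmedian(P,0)); detect('wrist',W,im)
rows([(.6295,-.006,.0103,.8)])
```

```text
red 8602 [0.63321725 0.00065171 0.10767953]
hub [77. 65.] 3831 zmed 0.0322 zmax 0.05 rect [521.7  81.1] [84.  30.7] 40.2 circ [519.8  83.3] 43.7
hub [409. 221.] 954 zmed 0.0171 zmax 0.0209 rect [761.6 -28.6] [76.4 11.5] 1.4 circ [761.7 -32.5] 38.2
hub [255. 311.] 857 zmed 0.0249 zmax 0.0317 rect [ 636.2 -105.4] [47.7 17.9] 1.5 circ [ 636.4 -113.5] 23.8
dark [246. 144.] 3125 zmed 0.004 zmax 0.0064 rect [630.3   2.2] [79.6 83.7] 1.9 circ [629.8   1.9] 57.0
dark [248. 161.] 2025 zmed 0.0046 zmax 0.0067 rect [629.7  15. ] [46.9 26.1] 0.9 circ [629.9  14.8] 26.3
now [ 0.6325 -0.0129  0.105 ] psi 0.5 t 9.6 open 0.56 q [-11.  39.  87.  -0.  54. -12.]
[0.028, -0.012, 0.379, 0.0, 0.0, -0.004]
```

View pics/w5.png

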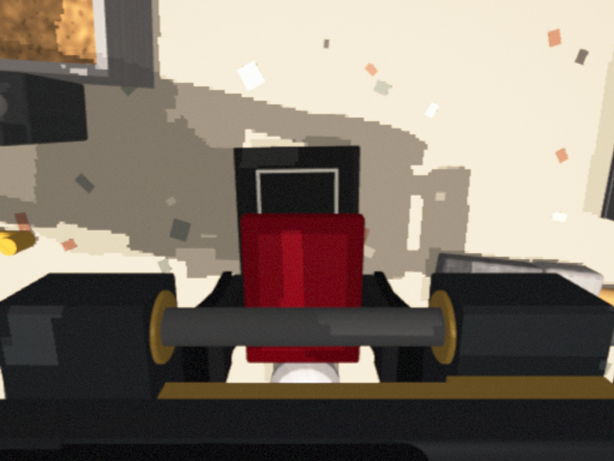

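The pane is held flat. Its far edge is at row 214 and the pad outline's far edge at row 170. I measure the pane's far edge before lowering.

Run:
```python
from h import *
s,im,d,ci=cap('wrist'); W=cloud('wrist',s,d,ci)
r,g,b=[im[...,i].astype(int) for i in range(3)]
m=(r>60)&(r-g>50)&(abs(g-b)<25)&(W[...,2]>.09)&(W[...,2]<.115)
y=W[...,1][m]; x=W[...,0][m]; print('far edge y',np.percentile(y,[98,99.5,100]),'x',np.percentile(x,[.5,99.5]),'tcp',s['position'])
m=(im.max(-1)<60)&(W[...,2]<.01)&(W[...,2]>0)&(abs(W[...,0]-.63)<.03)&(W[...,1]>0); print('pad far',np.percentile(W[...,1][m],[98,99.5]))
```

```text
far edge y [0.02178197 0.02203568 0.02227865] x [0.60892358 0.65739673] tcp [ 0.63247838 -0.01288532  0.10495735]
pad far [0.04349722 0.04424947]
```

>>> send_rows:
  moves:
    - [0.028,-0.012,0.12,0,0,0]
    - [0.028,-0.012,0.24,0,0,0]
    - [0.028,-0.012,0.32,0,0,0]
    - [0.028,-0.012,0.36,0,0,0]
    - [0.028,-0.012,0.37,0,0,0]
    - [0.028,-0.012,0.378,0,0,0]
    - [0.028,-0.012,0.382,0,0,0]
    - [0.028,-0.012,0.382,0,0,0]
    - [0.028,-0.012,0.382,0,0,0]

```text
time_s: 10.5
position: [0.6296, -0.0043, 0.0104]
tcp_rot: [[-0.01, 1.0, 0.002], [1.0, 0.01, -0.0], [-0.0, 0.002, -1.0]]
force: [-0.4, 0.4, -0.6]
opening: 0.563
grasp_force: 30.0
```

>>> send_rows:
  moves:
    - [0,0,0.004,0,0,0]
    - [0,0,0.004,0,0,0]

```text
time_s: 10.7
position: [0.6296, -0.0043, 0.0094]
tcp_rot: [[-0.01, 1.0, 0.001], [1.0, 0.01, -0.0], [-0.0, 0.001, -1.0]]
force: [-0.7, 0.3, 4.3]
opening: 0.563
grasp_force: 30.0
```

>>> send_rows:
  moves:
    - [0,0,0,0,0,0]
    - [0,0,0,0,0,0]
    - [0,0,0,0,0,0]
    - [0,0,0,0,0,0]
    - [0,0,-0.1,0,0,0]
    - [0,0,-0.25,0,0,0]
    - [0,0,-0.4,0,0,0]
    - [-0.3,-0.1,-0.5,0,0,0.03]
    - [-0.5,-0.25,-0.5,0,0,0.03]
    - [-0.5,-0.39,-0.5,0,0,0.03]
    - [-0.5,-0.39,-0.5,0,0,0.03]
  grip: 0.8

```text
time_s: 11.8
position: [0.529, -0.132, 0.1337]
tcp_rot: [[0.04, 0.999, -0.003], [0.999, -0.04, 0.0], [0.0, -0.003, -1.0]]
force: [-0.2, 0.0, 0.3]
opening: 0.802
grasp_force: 0.0
```

Run:
```python
from h import *
s,im,d,ci=cap('wrist'); W=cloud('wrist',s,d,ci); detect('wrist',W,im)
rows([(.534,-.1235,.004,-4)])
```

```text
red [376.  32.] 4172 zmed 0.0121 zmax 0.0148 rect [630.  -12.3] [49.5 46.8] 0.3 circ [629.6 -11.8] 33.2
red [258. 181.] 3106 zmed 0.0082 zmax 0.0103 rect [ 533.4 -124. ] [63.6 47.3] 84.9 circ [ 533.  -123.6] 38.9
hub [502.  72.] 985 zmed 0.017 zmax 0.0196 rect [725.1 -44.9] [14.6 40.8] 9.1 circ [730.7 -44.1] 20.5
hub [380. 170.] 2916 zmed 0.0285 zmax 0.0351 rect [ 635.6 -118.9] [49.2 47.6] 48.1 circ [ 636.1 -119.7] 24.9
hub [132. 201.] 1060 zmed 0.0149 zmax 0.0245 rect [ 424.3 -132.8] [22.4 54.1] 8.1 circ [ 428.3 -132.3] 27.4
dark [368.  54.] 3247 zmed 0.004 zmax 0.0064 rect [629.1 -18.4] [77.1 65.6] 1.2 circ [629.  -18.2] 50.0
now [ 0.5278 -0.1323  0.1336] psi -2.3 t 11.8 open 0.802 q [-26.  31.  98.  -0.  51. -23.]
[0.036, 0.026, 0.518, -0.003, -0.0, 0.018]
```

>>> send_rows:
  moves:
    - [0.034,0.024,0.12,0,0,0.03]
    - [0.034,0.024,0.3,0,0,0.03]
    - [0.034,0.024,0.42,0,0,0.03]
    - [0.034,0.024,0.48,0,0,0.03]
    - [0.034,0.024,0.51,0,0,0.03]
    - [0.034,0.024,0.518,0,0,0.03]
    - [0.034,0.024,0.518,0,0,0.03]
    - [0.034,0.024,0.518,0,0,0.03]

```text
time_s: 12.65
position: [0.5399, -0.1222, 0.005]
tcp_rot: [[0.084, 0.996, 0.002], [0.996, -0.084, -0.001], [-0.001, 0.002, -1.0]]
force: [0.1, 0.4, -0.0]
opening: 0.798
grasp_force: 0.0
```

>>> send_rows:
  moves:
    - [0,0,0,0,0,0]
    - [0,0,0,0,0,0]
    - [0,0,0,0,0,0]
    - [0,0,0,0,0,0]
    - [0,0,0,0,0,0]
    - [0,0,0,0,0,0]
  grip: 0.3

```text
time_s: 13.25
position: [0.5389, -0.1219, 0.0044]
tcp_rot: [[0.085, 0.996, -0.0], [0.996, -0.085, 0.0], [0.0, -0.0, -1.0]]
force: [-1.3, -0.8, 4.2]
opening: 0.565
grasp_force: 30.0
```

Run:
```python
from h import *
rows([(.534,-.1235,.12,-5),(.6295,-.008,.12,.8)])
```

```text
now [ 0.5389 -0.1219  0.0044] psi -4.9 t 13.2 open 0.565 q [-24.  44. 101.  -0.  35. -19.]
[-0.008, -0.019, -0.462, -0.0, -0.0, 0.002]
[0.485, 0.323, -0.463, -0.0, -0.0, -0.063]
```

>>> send_rows:
  moves:
    - [0,0,-0.1,0,0,0]
    - [0,0,-0.25,0,0,0]
    - [0,0,-0.4,0,0,0]
    - [0.15,0.1,-0.4,0,0,-0.063]
    - [0.3,0.2,-0.4,0,0,-0.063]
    - [0.44,0.323,-0.4,0,0,-0.063]
    - [0.44,0.323,-0.4,0,0,-0.063]
    - [0.44,0.323,-0.4,0,0,-0.063]
    - [0.44,0.323,-0.4,0,0,-0.063]

```text
time_s: 14.15
position: [0.6276, -0.0195, 0.1033]
tcp_rot: [[-0.014, 1.0, -0.002], [1.0, 0.014, 0.0], [0.0, -0.002, -1.0]]
force: [-1.4, -1.4, -0.8]
opening: 0.565
grasp_force: 30.0
```

Run:
```python
from h import *
s,im,d,ci=cap('wrist'); W=cloud('wrist',s,d,ci)
r,g,b=[im[...,i].astype(int) for i in range(3)]
red=(r>60)&(r-g>50)&(abs(g-b)<25); Z=W[...,2]
for lo,hi in ((.07,.13),(.008,.02)):
    m=red&(Z>lo)&(Z<hi); P=W[m]
    if len(P): print(len(P),'z',np.median(P[:,2]),'far y',np.percentile(P[:,1],99.5),'x',np.percentile(P[:,0],[.5,99.5]))
m=(im.max(-1)<60)&(Z<.01)&(Z>0)&(abs(W[...,0]-.63)<.03)&(W[...,1]>0); print('pad far',np.percentile(W[...,1][m],[98,99.5]))
rows([(.6295,-.006,.0181,.8)])
```

```text
8845 z 0.10698162309271089 far y 0.011896380315150322 x [0.60413023 0.65264795]
3468 z 0.012122632643008197 far y 0.030177711046568072 x [0.60624659 0.65462784]
pad far [0.04379443 0.04450585]
now [ 0.6276 -0.0199  0.1035] psi 0.8 t 14.2 open 0.564 q [-12.  39.  87.  -0.  54. -13.]
[0.055, 0.009, 0.341, -0.001, -0.0, -0.0]
```

>>> send_rows:
  moves:
    - [0.073,0.008,0.1,0,0,0]
    - [0.073,0.008,0.2,0,0,0]
    - [0.073,0.008,0.28,0,0,0]
    - [0.073,0.008,0.32,0,0,0]
    - [0.073,0.008,0.335,0,0,0]
    - [0.073,0.008,0.343,0,0,0]
    - [0.073,0.008,0.347,0,0,0]
    - [0.073,0.008,0.347,0,0,0]
    - [0.073,0.008,0.347,0,0,0]

```text
time_s: 15.1
position: [0.6311, -0.001, 0.0181]
tcp_rot: [[-0.014, 1.0, 0.001], [1.0, 0.014, -0.0], [-0.0, 0.001, -1.0]]
force: [0.8, 0.7, -0.6]
opening: 0.566
grasp_force: 30.0
```

>>> send_rows:
  moves:
    - [-0.003,-0.004,0.003,0,0,0]
    - [-0.003,-0.004,0.006,0,0,0]
    - [-0.003,-0.004,0.006,0,0,0]

```text
time_s: 15.4
position: [0.6296, -0.0017, 0.0164]
tcp_rot: [[-0.014, 1.0, 0.0], [1.0, 0.014, -0.0], [-0.0, 0.0, -1.0]]
force: [-1.3, -0.1, 3.7]
opening: 0.564
grasp_force: 30.0
```

>>> send_rows:
  moves:
    - [0,0,0,0,0,0]
    - [0,0,0,0,0,0]
    - [0,0,0,0,0,0]
    - [0,0,0,0,0,0]
    - [0,0,-0.1,0,0,0]
    - [0,0,-0.25,0,0,0]
    - [0,0,-0.4,0,0,0]
    - [-0.3,0.01,-0.5,0,0,0]
    - [-0.5,0.02,-0.5,0,0,0]
    - [-0.5,0.02,-0.5,0,0,0]
    - [-0.5,0.02,-0.5,0,0,0]
  grip: 0.8

```text
time_s: 16.5
position: [0.6375, -0.1314, 0.1417]
tcp_rot: [[-0.009, 1.0, 0.003], [1.0, 0.009, -0.003], [-0.003, 0.003, -1.0]]
force: [-0.2, 0.2, 0.3]
opening: 0.802
grasp_force: 0.0
```

Run:
```python
from h import *
s,im,d,ci=cap('wrist'); save('w6',im,1.2); W=cloud('wrist',s,d,ci); detect('wrist',W,im)
rows([(.636,-.119,.0045,0)])
```

```text
red [242.  34.] 4488 zmed 0.0201 zmax 0.0228 rect [629.5  -9.1] [51.6 52.4] 0.8 circ [629.4  -8.4] 35.9
hub [406.  87.] 5213 zmed 0.0177 zmax 0.0227 rect [761.7 -48.1] [41.9 80. ] 85.2 circ [762.5 -48.2] 44.1
hub [250. 174.] 2629 zmed 0.0287 zmax 0.0352 rect [ 636.7 -119.2] [48.5 48.3] 0.0 circ [ 636.6 -119.6] 24.8
hub [ 10. 192.] 1016 zmed 0.0141 zmax 0.0246 rect [ 427.2 -132.2] [19.7 54.7] 5.1 circ [ 431.2 -131.9] 27.6
hub [249. 295.] 517 zmed 0.0307 zmax 0.0343 rect [ 637.  -228.2] [44.5 19.2] 0.4 circ [ 637.  -227.3] 22.2
dark [242.  54.] 3744 zmed 0.0039 zmax 0.0067 rect [629.9 -16.3] [79.2 68.1] 1.0 circ [630.1 -16. ] 51.0
now [ 0.6365 -0.1287  0.141 ] psi 0.6 t 16.6 open 0.799 q [-21.  37.  83.   0.  60. -22.]
[0.039, -0.002, 0.546, 0.001, 0.0, 0.007]
```

View pics/w6.png

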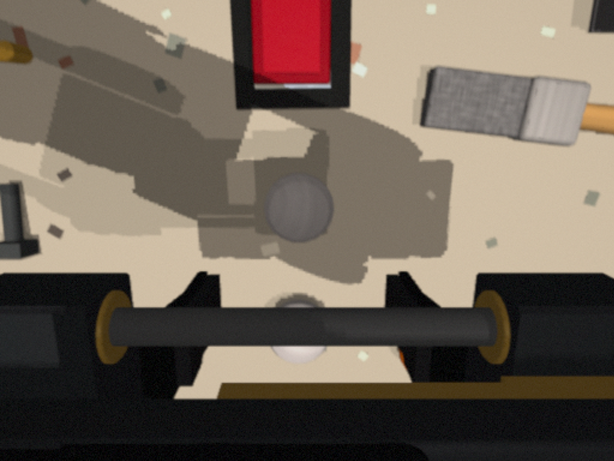

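The pile is flush inside the outline: red region at (290,40), with an even border. Hub A is at (299,207). Now I grasp it.

>>> send_rows:
  moves:
    - [0.039,0,0.15,0,0,0.007]
    - [0.039,0,0.3,0,0,0.007]
    - [0.039,0,0.42,0,0,0.007]
    - [0.039,0,0.49,0,0,0.007]
    - [0.039,0,0.53,0,0,0.007]
    - [0.039,0,0.546,0,0,0.007]
    - [0.039,0,0.546,0,0,0.007]

```text
time_s: 17.25
position: [0.6362, -0.1161, 0.0042]
tcp_rot: [[-0.004, 1.0, -0.0], [1.0, 0.004, 0.0], [0.0, -0.0, -1.0]]
force: [0.0, -0.5, 0.2]
opening: 0.799
grasp_force: 0.0
```

>>> send_rows:
  moves:
    - [0,0,0,0,0,0]
    - [0,0,0,0,0,0]
    - [0,0,0,0,0,0]
    - [0,0,0,0,0,0]
    - [0,0,0,0,0,0]
    - [0,0,0,0,0,0]
  grip: 0.3

```text
time_s: 17.85
position: [0.6364, -0.117, 0.0051]
tcp_rot: [[-0.003, 1.0, 0.001], [1.0, 0.003, -0.0], [-0.0, 0.001, -1.0]]
force: [-1.8, -0.4, 5.6]
opening: 0.562
grasp_force: 30.0
```

```bash
cat >> h.py <<'E'
BC=np.array([.4815,.188]); BY=-2.8
def binp(x,y):
    a=np.radians(BY); return BC+np.array([x*np.cos(a)-y*np.sin(a),x*np.sin(a)+y*np.cos(a)])
E
python3 - <<'E'
from h import *
print(binp(0,-62),[binp(0,y/1000).round(4) for y in (-62,-2,57)])
p=binp(0,-.062)
rows([(.636,-.12,.13,0),(p[0]+.08,p[1]-.1,.14,-2.8),(p[0],p[1],.14,-2.8)])
E
```

```text
[ -2.54718573 -61.73798052] [array([0.4785, 0.1261]), array([0.4814, 0.186 ]), array([0.4843, 0.2449])]
now [ 0.6364 -0.117   0.0051] psi 0.2 t 17.9 open 0.562 q [-20.  48.  86.  -0.  45. -20.]
[-0.012, -0.001, -0.5, 0.0, 0.0, 0.002]
[0.573, -0.31, -0.54, 0.0, 0.0, 0.033]
[0.974, -0.628, -0.54, 0.0, 0.0, 0.033]
```

>>> send_rows:
  moves:
    - [0,0,-0.12,0,0,0]
    - [0,0,-0.3,0,0,0]
    - [0.1,-0.05,-0.45,0,0,0.01]
    - [0.25,-0.15,-0.54,0,0,0.02]
    - [0.4,-0.25,-0.54,0,0,0.033]
    - [0.55,-0.35,-0.54,0,0,0.033]
    - [0.7,-0.45,-0.54,0,0,0.033]
    - [0.85,-0.55,-0.54,0,0,0.033]
    - [0.974,-0.628,-0.54,0,0,0.033]
    - [0.974,-0.628,-0.54,0,0,0.033]
    - [0.974,-0.628,-0.54,0,0,0.033]
    - [0.974,-0.628,-0.54,0,0,0.033]

```text
time_s: 19.05
position: [0.4796, 0.1257, 0.1393]
tcp_rot: [[0.049, 0.999, 0.001], [0.999, -0.049, -0.0], [-0.0, 0.001, -1.0]]
force: [-0.3, -0.1, -1.8]
opening: 0.555
grasp_force: 30.0
```

Run:
```python
from h import *
s,im,d,ci=cap('wrist'); save('w7',im,1.2); W=cloud('wrist',s,d,ci)
Z=W[...,2];m=(Z>.055)&(Z<.066)&(W[...,1]>.04)&(W[...,1]<.33)&(W[...,0]<.57)&(W[...,0]>.38); print('rim',cv2.minAreaRect((W[m][:,:2]*1000).astype(np.float32)))
r,b=im[...,0].astype(int),im[...,2].astype(int)
m=(r-b>40)&(abs(Z-.012)<.006)&(W[...,0]>.38)&(W[...,0]<.58); print('cork',cv2.minAreaRect((W[m][:,:2]*1000).astype(np.float32)))
p=binp(0,-.062); rows([(p[0],p[1],.0172,-2.8)])
```

```text
rim ((479.65936279296875, 172.98098754882812), (175.41954040527344, 134.589599609375), 87.1617202758789)
cork ((480.0926208496094, 179.86502075195312), (185.48944091796875, 124.63195037841797), 87.1977310180664)
now [0.4797 0.1254 0.1393] psi -2.9 t 19.1 open 0.559 q [  2.  28. 105.  -0.  47.   5.]
[0.002, -0.006, 0.488, 0.001, 0.0, -0.001]
```

View pics/w7.png

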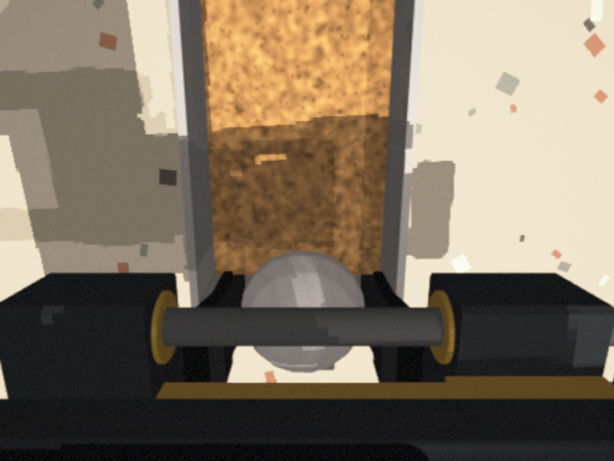

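The hub is centred in the bin, at (302,310) between walls at about x 205 and 395. I lower it slowly.

>>> send_rows:
  moves:
    - [0.001,-0.005,0.06,0,0,0]
    - [0.001,-0.005,0.14,0,0,0]
    - [0.001,-0.005,0.2,0,0,0]
    - [0.001,-0.005,0.25,0,0,0]
    - [0.001,-0.005,0.3,0,0,0]
    - [0.001,-0.005,0.35,0,0,0]
    - [0.001,-0.005,0.4,0,0,0]
    - [0.001,-0.005,0.44,0,0,0]
    - [0.001,-0.005,0.465,0,0,0]
    - [0.001,-0.005,0.475,0,0,0]
    - [0.001,-0.005,0.48,0,0,0]
    - [0.001,-0.005,0.48,0,0,0]

```text
time_s: 20.3
position: [0.4774, 0.1266, 0.0195]
tcp_rot: [[0.048, 0.999, 0.0], [0.999, -0.048, 0.0], [0.0, 0.0, -1.0]]
force: [-1.3, -0.5, -0.9]
opening: 0.56
grasp_force: 30.0
```

>>> send_rows:
  moves:
    - [0,0,0.004,0,0,0]
    - [0,0,0.006,0,0,0]
    - [0,0,0.006,0,0,0]

```text
time_s: 20.6
position: [0.4773, 0.1266, 0.018]
tcp_rot: [[0.048, 0.999, 0.0], [0.999, -0.048, -0.0], [-0.0, 0.0, -1.0]]
force: [-0.6, 0.2, -1.4]
opening: 0.557
grasp_force: 30.0
```

>>> send_rows:
  moves:
    - [0,0,0.004,0,0,0]
    - [0,0,0.004,0,0,0]

```text
time_s: 20.8
position: [0.4773, 0.1265, 0.0168]
tcp_rot: [[0.049, 0.999, 0.0], [0.999, -0.049, 0.0], [0.0, 0.0, -1.0]]
force: [0.0, 0.4, 0.1]
opening: 0.553
grasp_force: 30.0
```

>>> send_rows:
  moves:
    - [0,0,0.004,0,0,0]
    - [0,0,0.004,0,0,0]

```text
time_s: 21.0
position: [0.4773, 0.1265, 0.0159]
tcp_rot: [[0.049, 0.999, 0.0], [0.999, -0.049, 0.0], [0.0, 0.0, -1.0]]
force: [-0.4, 0.1, 2.0]
opening: 0.557
grasp_force: 30.0
```

>>> send_rows:
  moves:
    - [0,0,0,0,0,0]
    - [0,0,0,0,0,0]
    - [0,0,0,0,0,0]
    - [0,0,0,0,0,0]
    - [0,0,-0.05,0,0,0]
    - [0,0,-0.15,0,0,0]
    - [0,0,-0.3,0,0,0]
    - [0,0,-0.5,0,0,0]
    - [-0.2,0.1,-0.55,0,0,0]
    - [-0.4,0.2,-0.55,0,0,0]
    - [-0.6,0.32,-0.55,0,0,0]
    - [-0.8,0.45,-0.55,0,0,0]
  grip: 0.74

```text
time_s: 22.2
position: [0.5649, -0.0534, 0.1548]
tcp_rot: [[0.048, 0.999, 0.001], [0.999, -0.048, -0.0], [-0.0, 0.001, -1.0]]
force: [0.4, 0.1, -0.1]
opening: 0.739
grasp_force: 0.0
```

Run:
```python
from h import *
s,im,d,ci=cap('top'); W=cloud('top',s,d,ci)
im2=im; detect('top',W,im)
Z=W[...,2];X=W[...,0];Y=W[...,1]
m=(im.max(-1).astype(int)-im.min(-1)<40)&(Z>.02)&(Z<.048)&(X>.425)&(X<.54)&(Y>.1)&(Y<.28); print('binhub',m.sum(),np.median(W[m],0),W[m][:,2].max())
rows([(.637,-.234,.14,0)])
```

```text
hub [335. 167.] 220 zmed 0.0271 zmax 0.0364 rect [ 632.6 -217.4] [48.7 46. ] 51.2 circ [ 633.9 -218.3] 24.9
hub [370. 202.] 233 zmed 0.028 zmax 0.0373 rect [ 527.7 -316.1] [46.4 46.8] 85.2 circ [ 529.3 -317. ] 25.0
binhub 80 [0.49962607 0.12506208 0.03827604] 0.04760774566729009
now [ 0.5717 -0.0616  0.1554] psi -3.0 t 22.2 open 0.74 q [-17.  31.  94.  -0.  55. -14.]
[-0.675, 0.296, 0.069, 0.007, 0.005, -0.033]
```

>>> send_rows:
  moves:
    - [-0.68,0.3,0.07,0,0,-0.033]
    - [-0.68,0.3,0.07,0,0,-0.033]
    - [-0.68,0.3,0.07,0,0,-0.033]
    - [-0.68,0.3,0.07,0,0,-0.033]
    - [-0.68,0.3,0.07,0,0,-0.033]
    - [-0.68,0.3,0.07,0,0,-0.033]
  grip: 0.8

```text
time_s: 22.85
position: [0.6306, -0.2256, 0.1358]
tcp_rot: [[-0.001, 1.0, -0.001], [1.0, 0.001, 0.001], [0.001, -0.001, -1.0]]
force: [-0.2, 0.6, 0.3]
opening: 0.799
grasp_force: 0.0
```

Run:
```python
from h import *
s,im,d,ci=cap('wrist'); W=cloud('wrist',s,d,ci); detect('wrist',W,im)
rows([(.637,-.218,.005,0)])
```

```text
hub [ 5. 97.] 277 zmed 0.015 zmax 0.0242 rect [ 434.8 -146.1] [26.3  9.1] 86.9 circ [ 433.6 -146.1] 13.5
hub [259. 180.] 2718 zmed 0.0285 zmax 0.0351 rect [ 637.  -217.2] [49.1 48.7] 83.7 circ [ 637.1 -217.4] 24.9
hub [  5. 195.] 534 zmed 0.0132 zmax 0.0239 rect [ 419.2 -224.4] [ 8.6 54.2] 2.7 circ [ 421.  -224.4] 27.1
now [ 0.6304 -0.2244  0.1359] psi 0.2 t 22.9 open 0.8 q [-29.  39.  80.   0.  61. -29.]
[0.025, 0.027, 0.524, -0.001, -0.001, 0.002]
```

>>> send_rows:
  moves:
    - [0.025,0.024,0.15,0,0,0]
    - [0.025,0.024,0.3,0,0,0]
    - [0.025,0.024,0.42,0,0,0]
    - [0.025,0.024,0.48,0,0,0]
    - [0.025,0.024,0.51,0,0,0]
    - [0.025,0.024,0.522,0,0,0]
    - [0.025,0.024,0.522,0,0,0]

```text
time_s: 23.6
position: [0.638, -0.219, 0.0064]
tcp_rot: [[-0.004, 1.0, 0.002], [1.0, 0.004, -0.001], [-0.001, 0.002, -1.0]]
force: [0.2, 0.2, 0.4]
opening: 0.801
grasp_force: 0.0
```

>>> send_rows:
  moves:
    - [0,0,0,0,0,0]
    - [0,0,0,0,0,0]
    - [0,0,0,0,0,0]
    - [0,0,0,0,0,0]
    - [0,0,0,0,0,0]
    - [0,0,0,0,0,0]
  grip: 0.3

```text
time_s: 24.2
position: [0.6373, -0.2192, 0.006]
tcp_rot: [[-0.003, 1.0, 0.0], [1.0, 0.003, -0.0], [-0.0, 0.0, -1.0]]
force: [-1.1, 0.1, 5.2]
opening: 0.557
grasp_force: 30.0
```

Run:
```python
from h import *
p=binp(0,-.0)
rows([((p[0]+.63)/2,-.02,.16,-1.5),(p[0],p[1],.16,-2.8)])
```

```text
now [ 0.6373 -0.2192  0.006 ] psi 0.2 t 24.2 open 0.557 q [-28.  49.  82.  -0.  48. -29.]
[0.798, -0.323, -0.616, 0.0, 0.0, 0.019]
[1.631, -0.618, -0.617, 0.0, 0.0, 0.033]
```

>>> send_rows:
  moves:
    - [0,0,-0.12,0,0,0]
    - [0,0,-0.3,0,0,0]
    - [0.1,-0.04,-0.5,0,0,0.01]
    - [0.25,-0.1,-0.616,0,0,0.019]
    - [0.44,-0.17,-0.616,0,0,0.019]
    - [0.62,-0.25,-0.616,0,0,0.019]
    - [0.8,-0.32,-0.616,0,0,0.019]
    - [0.9,-0.36,-0.616,0,0,0.025]
    - [0.9,-0.36,-0.616,0,0,0.033]
    - [0.9,-0.36,-0.616,0,0,0.033]

```text
time_s: 25.2
position: [0.5466, 0.0063, 0.1592]
tcp_rot: [[0.047, 0.999, 0.001], [0.999, -0.047, -0.0], [-0.0, 0.001, -1.0]]
force: [0.3, 0.2, -1.0]
opening: 0.559
grasp_force: 30.0
```

Run:
```python
from h import *
p=binp(0,-.0)
rows([(p[0],p[1],.16,-2.8)])
```

```text
now [0.5466 0.0063 0.1592] psi -2.7 t 25.2 open 0.559 q [-11.  29.  97.  -0.  54.  -8.]
[0.714, -0.294, -0.004, 0.0, 0.0, 0.001]
```

>>> send_rows:
  moves:
    - [0.16,-0.07,0,0,0,0]
    - [0.33,-0.14,0,0,0,0]
    - [0.5,-0.21,0,0,0,0]
    - [0.65,-0.27,0,0,0,0]
    - [0.714,-0.294,0,0,0,0]
    - [0.714,-0.294,0,0,0,0]
    - [0.714,-0.294,0,0,0,0]

```text
time_s: 25.9
position: [0.4831, 0.1868, 0.1592]
tcp_rot: [[0.049, 0.999, 0.001], [0.999, -0.049, -0.0], [-0.0, 0.001, -1.0]]
force: [-0.1, -1.2, -1.2]
opening: 0.555
grasp_force: 30.0
```

Run:
```python
from h import *
s,im,d,ci=cap('top'); W=cloud('top',s,d,ci); detect('top',W,im)
p=binp(0,-.0)
rows([(p[0],p[1],.018,-2.8)])
```

```text
red [262. 169.] 370 zmed 0.0196 zmax 0.0257 rect [629.6  -2.7] [66.5 53.8] 89.5 circ [631.8  -2.7] 39.8
hub [277. 127.] 345 zmed 0.0173 zmax 0.0245 rect [759.3 -48.7] [40.3 82.9] 86.0 circ [759.4 -49.7] 43.9
hub [370. 202.] 232 zmed 0.0279 zmax 0.0362 rect [ 527.6 -316.2] [46.5 46.6] 87.7 circ [ 528.7 -316.5] 24.8
now [0.4832 0.1864 0.1592] psi -2.9 t 25.9 open 0.554 q [  9.  27. 101.  -0.  52.  12.]
[0.006, -0.008, 0.565, 0.001, 0.0, -0.001]
```

>>> send_rows:
  moves:
    - [0.006,-0.008,0.1,0,0,0]
    - [0.006,-0.008,0.2,0,0,0]
    - [0.006,-0.008,0.28,0,0,0]
    - [0.006,-0.008,0.33,0,0,0]
    - [0.006,-0.008,0.38,0,0,0]
    - [0.006,-0.008,0.43,0,0,0]
    - [0.006,-0.008,0.48,0,0,0]
    - [0.006,-0.008,0.52,0,0,0]
    - [0.006,-0.008,0.545,0,0,0]
    - [0.006,-0.008,0.555,0,0,0]
    - [0.006,-0.008,0.56,0,0,0]
    - [0.006,-0.008,0.56,0,0,0]

```text
time_s: 27.15
position: [0.4801, 0.1893, 0.0194]
tcp_rot: [[0.048, 0.999, 0.001], [0.999, -0.048, 0.0], [0.0, 0.001, -1.0]]
force: [-0.4, 0.1, -1.5]
opening: 0.557
grasp_force: 30.0
```

>>> send_rows:
  moves:
    - [0,0,0.003,0,0,0]
    - [0,0,0.003,0,0,0]

```text
time_s: 27.35
position: [0.4801, 0.1893, 0.0189]
tcp_rot: [[0.049, 0.999, 0.001], [0.999, -0.049, 0.0], [0.0, 0.001, -1.0]]
force: [0.1, -0.3, -1.2]
opening: 0.561
grasp_force: 30.0
```

>>> send_rows:
  moves:
    - [0,0,0.005,0,0,0]
    - [0,0,0.005,0,0,0]

```text
time_s: 27.55
position: [0.48, 0.1892, 0.0173]
tcp_rot: [[0.049, 0.999, 0.0], [0.999, -0.049, 0.0], [0.0, 0.0, -1.0]]
force: [-0.2, 0.1, -1.5]
opening: 0.557
grasp_force: 30.0
```

>>> send_rows:
  moves:
    - [0,0,0.003,0,0,0]
    - [0,0,0.003,0,0,0]

```text
time_s: 27.75
position: [0.48, 0.1892, 0.0167]
tcp_rot: [[0.049, 0.999, 0.0], [0.999, -0.049, 0.0], [0.0, 0.0, -1.0]]
force: [0.2, -1.1, 1.4]
opening: 0.555
grasp_force: 30.0
```

>>> send_rows:
  moves:
    - [0,0,0,0,0,0]
    - [0,0,0,0,0,0]
    - [0,0,0,0,0,0]
    - [0,0,0,0,0,0]
    - [0,0,-0.05,0,0,0]
    - [0,0,-0.15,0,0,0]
    - [0,0,-0.3,0,0,0]
    - [0,0,-0.5,0,0,0]
    - [-0.2,0,-0.55,0,0,0]
    - [-0.4,0,-0.55,0,0,0]
    - [-0.6,0,-0.55,0,0,0]
    - [-0.8,0,-0.55,0,0,0]
  grip: 0.74

```text
time_s: 28.95
position: [0.47, -0.0106, 0.1553]
tcp_rot: [[0.048, 0.999, 0.002], [0.999, -0.048, -0.001], [-0.0, 0.002, -1.0]]
force: [0.4, -1.1, -0.0]
opening: 0.738
grasp_force: 0.0
```

Run:
```python
from h import *
s,im,d,ci=cap('wrist'); save('w8',im,1.2); W=cloud('wrist',s,d,ci)
rows([(.532,-.33,.16,0)])
```

```text
now [ 0.471  -0.0182  0.1553] psi -3.0 t 29.0 open 0.74 q [-16.  25. 108.  -0.  47. -12.]
[-1.233, 0.309, -0.011, 0.002, 0.003, -0.034]
```

View pics/w8.png

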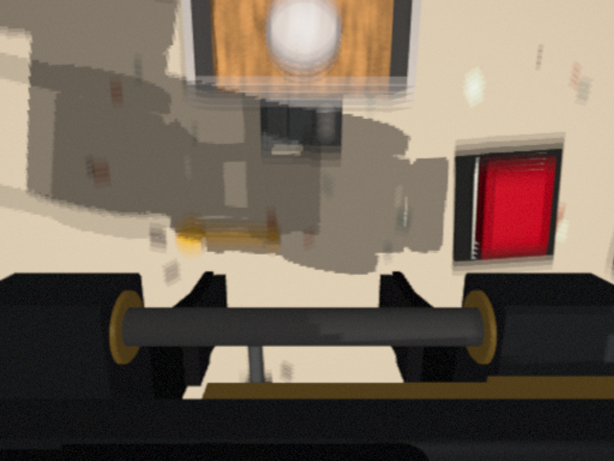

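Despite motion blur, hub A stands upright in the bin at (305,30) and the pile is intact at (515,205). Now hub C.

>>> send_rows:
  moves:
    - [-0.2,0.05,0,0,0,-0.034]
    - [-0.4,0.1,0,0,0,-0.034]
    - [-0.6,0.15,0,0,0,-0.034]
    - [-0.8,0.2,0,0,0,-0.034]
    - [-1,0.25,0,0,0,-0.034]
    - [-1,0.309,0,0,0,-0.034]
    - [-1,0.309,0,0,0,-0.034]
    - [-1,0.309,0,0,0,-0.034]
  grip: 0.8

```text
time_s: 29.8
position: [0.5344, -0.2615, 0.1541]
tcp_rot: [[-0.005, 1.0, -0.001], [1.0, 0.005, 0.001], [0.001, -0.001, -1.0]]
force: [-0.4, 1.0, 0.4]
opening: 0.8
grasp_force: 0.0
```

Run:
```python
from h import *
rows([(.532,-.33,.14,0)])
```

```text
now [ 0.5344 -0.2615  0.1541] psi 0.3 t 29.8 open 0.8 q [-37.  33.  90.   0.  57. -37.]
[-0.274, -0.011, 0.056, -0.001, -0.001, 0.003]
```

>>> send_rows:
  moves:
    - [-0.15,-0.01,0.06,0,0,0]
    - [-0.274,-0.01,0.06,0,0,0]
    - [-0.274,-0.01,0.06,0,0,0]
    - [-0.274,-0.01,0.06,0,0,0]
    - [-0.274,-0.01,0.06,0,0,0]

```text
time_s: 30.3
position: [0.5324, -0.3287, 0.1391]
tcp_rot: [[-0.006, 1.0, -0.001], [1.0, 0.006, 0.002], [0.002, -0.001, -1.0]]
force: [-0.2, -0.9, 0.0]
opening: 0.798
grasp_force: 0.0
```

Run:
```python
from h import *
s,im,d,ci=cap('wrist'); W=cloud('wrist',s,d,ci); detect('wrist',W,im)
rows([(.5325,-.317,.005,0)])
```

```text
hub [102.  65.] 1328 zmed 0.0147 zmax 0.0249 rect [ 414.4 -224.3] [54.4 22.4] 83.9 circ [ 414.5 -225. ] 28.0
hub [251. 175.] 2677 zmed 0.0287 zmax 0.0354 rect [ 532.3 -315.9] [48.3 48.9] 89.0 circ [ 532.1 -316.5] 24.9
now [ 0.5327 -0.3289  0.1392] psi 0.4 t 30.4 open 0.803 q [-42.  36.  86.   0.  58. -42.]
[0.047, 0.0, 0.537, -0.001, -0.001, 0.004]
```

>>> send_rows:
  moves:
    - [0.048,0,0.15,0,0,0]
    - [0.048,0,0.3,0,0,0]
    - [0.048,0,0.42,0,0,0]
    - [0.048,0,0.49,0,0,0]
    - [0.048,0,0.525,0,0,0]
    - [0.048,0,0.537,0,0,0]
    - [0.048,0,0.537,0,0,0]

```text
time_s: 31.05
position: [0.5334, -0.3188, 0.0053]
tcp_rot: [[-0.005, 1.0, 0.0], [1.0, 0.005, -0.0], [-0.0, 0.0, -1.0]]
force: [0.1, 0.2, -0.6]
opening: 0.802
grasp_force: 0.0
```

>>> send_rows:
  moves:
    - [0,0,0,0,0,0]
    - [0,0,0,0,0,0]
    - [0,0,0,0,0,0]
    - [0,0,0,0,0,0]
    - [0,0,0,0,0,0]
    - [0,0,0,0,0,0]
  grip: 0.3

```text
time_s: 31.65
position: [0.5329, -0.3193, 0.0055]
tcp_rot: [[-0.005, 1.0, 0.0], [1.0, 0.005, -0.0], [-0.0, 0.0, -1.0]]
force: [-1.6, -0.1, 5.6]
opening: 0.552
grasp_force: 30.0
```

Run:
```python
from h import *
p=binp(0,.058)
rows([(.52,-.08,.16,-1.5),(p[0],p[1],.16,-2.8)])
```

```text
now [ 0.5329 -0.3193  0.0055] psi 0.3 t 31.6 open 0.552 q [-41.  47.  90.  -0.  43. -41.]
[0.957, -0.047, -0.618, 0.0, 0.0, 0.02]
[2.262, -0.183, -0.619, 0.0, 0.0, 0.034]
```

>>> send_rows:
  moves:
    - [0,0,-0.12,0,0,0]
    - [0,0,-0.3,0,0,0]
    - [0.1,0,-0.5,0,0,0.01]
    - [0.25,-0.01,-0.616,0,0,0.02]
    - [0.44,-0.02,-0.616,0,0,0.02]
    - [0.62,-0.03,-0.616,0,0,0.02]
    - [0.8,-0.04,-0.616,0,0,0.034]
    - [0.96,-0.05,-0.616,0,0,0.034]
    - [0.96,-0.05,-0.616,0,0,0.034]

```text
time_s: 32.55
position: [0.517, -0.0738, 0.1583]
tcp_rot: [[0.044, 0.999, -0.004], [0.999, -0.044, 0.003], [0.003, -0.004, -1.0]]
force: [-0.8, 0.2, -0.5]
opening: 0.558
grasp_force: 30.0
```

>>> send_rows:
  moves:
    - [0.18,-0.02,0,0,0,0]
    - [0.36,-0.03,0,0,0,0]
    - [0.54,-0.04,0,0,0,0]
    - [0.72,-0.06,0,0,0,0]
    - [0.9,-0.07,0,0,0,0]
    - [0.98,-0.08,0,0,0,0]
    - [0.98,-0.08,0,0,0,0]

```text
time_s: 33.25
position: [0.5112, 0.1689, 0.1585]
tcp_rot: [[0.045, 0.999, 0.0], [0.999, -0.045, 0.001], [0.001, 0.0, -1.0]]
force: [0.5, -0.5, -1.5]
opening: 0.556
grasp_force: 30.0
```

Run:
```python
from h import *
p=binp(0,.058)
rows([(p[0],p[1],.16,-2.8)])
```

```text
now [0.5112 0.1689 0.1585] psi -2.6 t 33.2 open 0.556 q [ 6. 29. 98.  0. 53.  9.]
[0.303, -0.121, -0.006, 0.0, -0.0, 0.003]
```

>>> send_rows:
  moves:
    - [0.15,-0.06,0,0,0,0.003]
    - [0.303,-0.121,0,0,0,0.003]
    - [0.303,-0.121,0,0,0,0.003]
    - [0.303,-0.121,0,0,0,0.003]
    - [0.303,-0.121,0,0,0,0.003]

```text
time_s: 33.75
position: [0.4855, 0.2423, 0.1586]
tcp_rot: [[0.055, 0.999, 0.0], [0.999, -0.055, -0.001], [-0.001, 0.0, -1.0]]
force: [-0.2, 0.3, -0.2]
opening: 0.557
grasp_force: 30.0
```

Run:
```python
from h import *
s,im,d,ci=cap('wrist'); save('w9',im,1.2); W=cloud('wrist',s,d,ci)
Z=W[...,2]; m=(Z>.064)&(Z<.074)&(W[...,0]>.53)&(W[...,0]<.62)&(W[...,1]>.2)&(W[...,1]<.4); P=W[m]; print('bar pts',len(P), np.percentile(P[:,1],[1,50,99]) if len(P) else 0)
p=binp(0,.058)
rows([(p[0],p[1],.0175,-2.8)])
```

```text
bar pts 2914 [0.2914627  0.30123227 0.31046131]
now [0.4856 0.2422 0.1587] psi -3.2 t 33.8 open 0.552 q [15. 29. 98. -0. 53. 18.]
[0.015, -0.006, 0.565, 0.0, 0.0, -0.004]
```

View pics/w9.png

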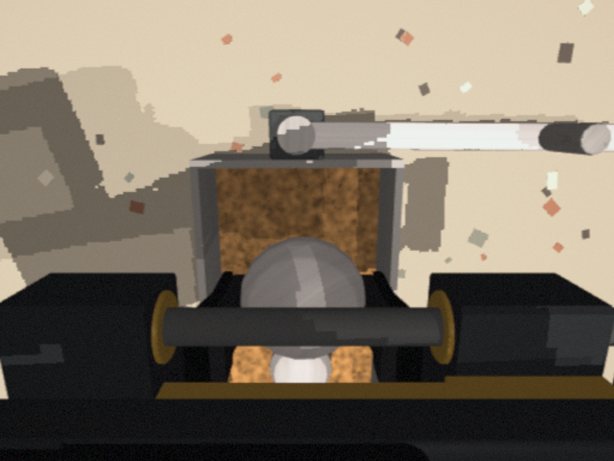

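The bar is clear: it runs from its hinge at (297,133) off to the right. The hub is centred at (302,300). I lower it.

>>> send_rows:
  moves:
    - [0.013,-0.006,0.1,0,0,0]
    - [0.013,-0.006,0.2,0,0,0]
    - [0.013,-0.006,0.28,0,0,0]
    - [0.013,-0.006,0.33,0,0,0]
    - [0.013,-0.006,0.38,0,0,0]
    - [0.013,-0.006,0.43,0,0,0]
    - [0.013,-0.006,0.48,0,0,0]
    - [0.013,-0.006,0.52,0,0,0]
    - [0.013,-0.006,0.545,0,0,0]
    - [0.013,-0.006,0.555,0,0,0]
    - [0.013,-0.006,0.563,0,0,0]
    - [0.013,-0.006,0.563,0,0,0]

```text
time_s: 35.0
position: [0.4836, 0.2471, 0.0181]
tcp_rot: [[0.053, 0.999, 0.0], [0.999, -0.053, 0.0], [0.0, 0.0, -1.0]]
force: [0.5, -0.4, -0.6]
opening: 0.559
grasp_force: 30.0
```

>>> send_rows:
  moves:
    - [0,0,0.003,0,0,0]
    - [0,0,0.003,0,0,0]

```text
time_s: 35.2
position: [0.4836, 0.2471, 0.0176]
tcp_rot: [[0.053, 0.999, 0.001], [0.999, -0.053, 0.0], [0.0, 0.001, -1.0]]
force: [0.4, 0.5, -0.6]
opening: 0.556
grasp_force: 30.0
```

>>> send_rows:
  moves:
    - [0,0,0.003,0,0,0]
    - [0,0,0.003,0,0,0]

```text
time_s: 35.4
position: [0.4835, 0.247, 0.0166]
tcp_rot: [[0.053, 0.999, 0.0], [0.999, -0.053, 0.0], [0.0, 0.0, -1.0]]
force: [-0.2, 0.4, -1.0]
opening: 0.556
grasp_force: 30.0
```

>>> send_rows:
  moves:
    - [0,0,0.003,0,0,0]
    - [0,0,0.003,0,0,0]

```text
time_s: 35.6
position: [0.4835, 0.247, 0.0159]
tcp_rot: [[0.053, 0.999, 0.0], [0.999, -0.053, 0.0], [0.0, 0.0, -1.0]]
force: [-0.0, 0.8, 0.5]
opening: 0.556
grasp_force: 30.0
```

>>> send_rows:
  moves:
    - [0,0,0.002,0,0,0]
    - [0,0,0.002,0,0,0]

```text
time_s: 35.8
position: [0.4835, 0.247, 0.0155]
tcp_rot: [[0.053, 0.999, 0.0], [0.999, -0.053, 0.0], [0.0, 0.0, -1.0]]
force: [-0.9, -0.7, 1.7]
opening: 0.553
grasp_force: 30.0
```

>>> send_rows:
  moves:
    - [0,0,0,0,0,0]
    - [0,0,0,0,0,0]
    - [0,0,0,0,0,0]
    - [0,0,0,0,0,0]
    - [0,0,-0.05,0,0,0]
    - [0,0,-0.15,0,0,0]
    - [0,0,-0.3,0,0,0]
    - [0,0,-0.5,0,0,0]
    - [0,0,-0.7,0,0,0]
    - [-0.2,0,-0.9,0,0,0]
    - [-0.4,0,-0.9,0,0,0]
    - [-0.6,0,-0.9,0,0,0]
  grip: 0.74

```text
time_s: 37.0
position: [0.4773, 0.1124, 0.2428]
tcp_rot: [[0.051, 0.999, 0.007], [0.999, -0.051, -0.0], [0.0, 0.007, -1.0]]
force: [0.4, -0.2, 0.2]
opening: 0.735
grasp_force: 0.0
```

>>> send_rows:
  moves:
    - [-0.2,0,0,0,0,0]
    - [-0.2,0,0,0,0,0]
    - [-0.2,0,0,0,0,0]
    - [-0.2,0,0,0,0,0]

```text
time_s: 37.4
position: [0.4734, 0.064, 0.2398]
tcp_rot: [[0.053, 0.999, 0.0], [0.999, -0.053, 0.0], [0.001, 0.0, -1.0]]
force: [0.2, -0.8, 0.0]
opening: 0.74
grasp_force: 0.0
```

Run:
```python
from h import *
s,im,d,ci=cap('wrist'); save('w10',im,1.2); W=cloud('wrist',s,d,ci); Z=W[...,2]
m=(im.max(-1).astype(int)-im.min(-1)<35)&(im.min(-1)>70)&(Z>.02)&(Z<.05)&(W[...,0]>.43)&(W[...,0]<.535)&(W[...,1]>.09)&(W[...,1]<.285)
k,L,st,c=cv2.connectedComponentsWithStats(m.astype(np.uint8))
for i in range(1,k):
    if st[i,4]>100: P=W[L==i]; print(c[i],st[i,4],np.median(P,0).round(3),P[:,2].max().round(4))
m=(Z>.1)&(Z<.116)&(W[...,1]>.2)&(W[...,1]<.4)&(W[...,0]>.55);P=W[m]; print('knob',len(P),P.mean(0) if len(P) else 0)
rows([(.6356,.2985,.22,86)])
```

```text
[251.89420142  45.56866734] 1966 [0.481 0.189 0.039] 0.0464
[252.78115857 113.80397894] 1709 [0.479 0.125 0.039] 0.0467
knob 0 0
now [0.4734 0.0644 0.2396] psi -3.0 t 37.5 open 0.739 q [ -6.  18. 101.   0.  61.  -3.]
[0.969, 0.599, 0.079, 0.0, -0.0, -0.988]
```

View pics/w10.png

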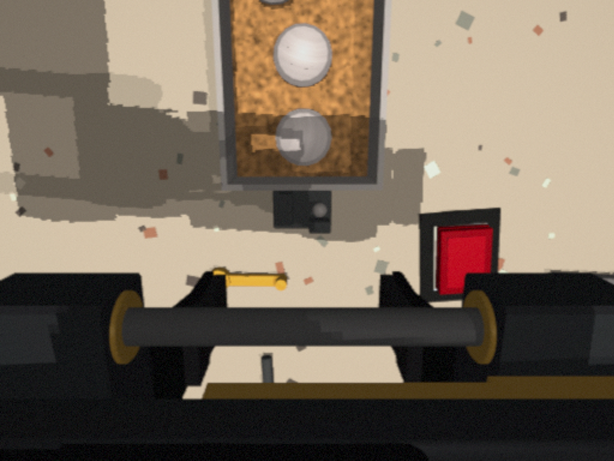

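Two hubs stand upright at (303,55) and (303,136), and the third is at the image's top edge. The pile lies at (465,262). Next is the knob, and I check the third hub with the top camera on the way.

>>> send_rows:
  moves:
    - [0.08,0.05,0,0,0,-0.09]
    - [0.16,0.1,0,0,0,-0.18]
    - [0.25,0.2,0,0,0,-0.27]
    - [0.35,0.3,0,0,0,-0.36]
    - [0.45,0.4,0,0,0,-0.45]
    - [0.6,0.5,0,0,0,-0.54]
    - [0.75,0.6,0,0,0,-0.63]
    - [0.9,0.6,0.08,0,0,-0.72]
    - [0.97,0.6,0.08,0,0,-0.81]
    - [0.97,0.6,0.08,0,0,-0.9]
    - [0.97,0.6,0.08,0,0,-0.988]
    - [0.97,0.6,0.08,0,0,-0.988]
  grip: 1

```text
time_s: 38.65
position: [0.635, 0.3, 0.2186]
tcp_rot: [[-0.998, 0.069, -0.001], [0.069, 0.998, -0.0], [0.001, -0.0, -1.0]]
force: [-0.4, 1.7, 0.1]
opening: 1.003
grasp_force: 0.0
```

Run:
```python
from h import *
s,im,d,ci=cap('top'); W=cloud('top',s,d,ci); save('t2',im[130:260,130:300],4)
s,im,d,ci=cap('wrist'); W=cloud('wrist',s,d,ci); Z=W[...,2]
m=(Z>.1)&(Z<.116)&(W[...,1]>.2)&(W[...,1]<.4)&(W[...,0]>.55)&(W[...,0]<.7);P=W[m]; print('knob',len(P),P.mean(0) if len(P) else 0, cv2.minEnclosingCircle((P[:,:2]*1000).astype(np.float32)) if len(P) else 0)
rows([(.6356,.2985,.087,86)])
```

```text
knob 316 [0.63470819 0.29794044 0.10999964] ((635.596435546875, 297.8358154296875), 7.773172855377197)
now [0.6355 0.299  0.219 ] psi 85.8 t 38.8 open 1.002 q [ 16.  37.  70.   0.  73. -70.]
[-0.001, -0.002, 0.528, -0.0, -0.0, -0.002]
```

View pics/t2.png

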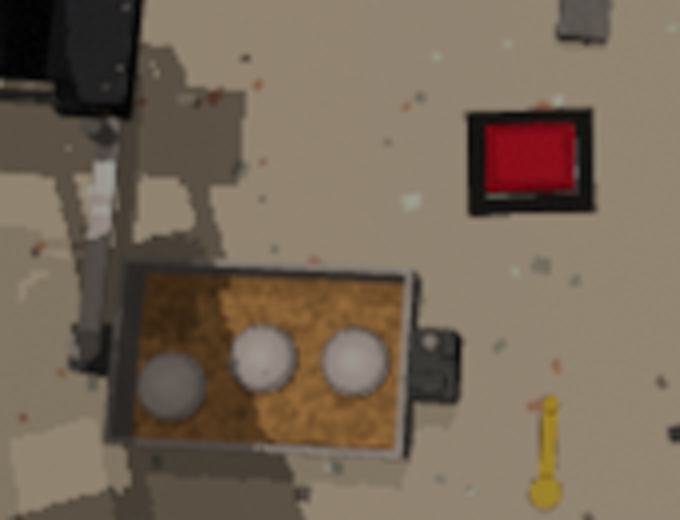

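The third hub, at (172,385), sits nearer the robot side than where I put it. I check whether it is still upright.

Run:
```python
from h import *
for n in ('top','scene'):
    s,im,d,ci=cap(n); W=cloud(n,s,d,ci); X,Y,Z=W[...,0],W[...,1],W[...,2]
    a=np.radians(BY); bx=(X-BC[0])*np.cos(a)+(Y-BC[1])*np.sin(a); by=-(X-BC[0])*np.sin(a)+(Y-BC[1])*np.cos(a)
    m=(abs(bx)<.058)&(abs(by)<.097)&(Z>.03)&(Z<.055)&(im.max(-1).astype(int)-im.min(-1)<50)
    k,L,st,c=cv2.connectedComponentsWithStats(m.astype(np.uint8))
    for i in range(1,k):
        if st[i,4]>25:
            q=L==i; z=Z[q]; t=z>np.percentile(z,80); print(n,st[i,4],'bin xy',np.median(bx[q]).round(4),np.median(by[q]).round(4),'top',bx[q][t].mean().round(4),by[q][t].mean().round(4),np.percentile(z,[50,95]).round(4))
```

```text
top 209 bin xy -0.0035 -0.0003 top -0.0024 0.0011 [0.0392 0.0447]
top 207 bin xy -0.0032 -0.0664 top -0.0037 -0.0664 [0.0392 0.0453]
top 208 bin xy -0.0266 0.0634 top -0.0259 0.0647 [0.039  0.0456]
scene 41 bin xy -0.0094 0.0119 top -0.0056 0.0033 [0.0404 0.0441]
scene 59 bin xy 0.0159 0.0084 top 0.0134 0.0061 [0.0362 0.0402]
scene 26 bin xy -0.0128 0.06 top -0.0148 0.0664 [0.0382 0.0432]
```

It is upright at the same height and was only nudged to bin (-0.026, 0.064), which is inside the limits. Now I shut the keeper.

>>> send_rows:
  moves:
    - [0,-0.003,0.18,0,0,0]
    - [0,-0.003,0.34,0,0,0]
    - [0,-0.003,0.46,0,0,0]
    - [0,-0.003,0.52,0,0,0]
    - [0,-0.003,0.526,0,0,0]

```text
time_s: 39.35
position: [0.6349, 0.2961, 0.0856]
tcp_rot: [[-0.997, 0.073, -0.004], [0.073, 0.997, -0.001], [0.004, -0.002, -1.0]]
force: [-0.5, 0.2, 0.4]
opening: 0.998
grasp_force: 0.0
```

>>> send_rows:
  moves:
    - [0,0,0,0,0,0]
    - [0,0,0,0,0,0]
    - [0,0,0,0,0,0]
    - [0,0,0,0,0,0]
    - [0,0,0,0,0,0]
    - [0,0,0,0,0,0]
    - [0,0,0,0,0,0]
    - [0,0,0,0,0,0]
  grip: 0.25

```text
time_s: 40.15
position: [0.6362, 0.2966, 0.0878]
tcp_rot: [[-0.997, 0.072, -0.0], [0.072, 0.997, -0.0], [0.0, -0.0, -1.0]]
force: [0.1, -0.8, 0.4]
opening: 0.355
grasp_force: 0.0
```

Run:
```python
from h import *
h=np.array([.4862,.3085])
T=[]
for b in range(-11,-88,-7):
    r=np.radians(b); T.append((h[0]+.15*np.cos(r),h[1]+.15*np.sin(r),.087,b+90))
rows(T)
```

```text
now [0.6362 0.2966 0.0878] psi 85.9 t 40.1 open 0.355 q [ 16.  45.  76.   0.  59. -70.]
[0.006, -0.068, 0.003, -0.0, -0.0, 0.076]
[0.019, -0.14, 0.003, -0.0, -0.0, 0.154]
[0.041, -0.21, 0.003, -0.0, -0.0, 0.232]
[0.072, -0.276, 0.003, -0.0, -0.0, 0.31]
[0.11, -0.339, 0.003, -0.0, -0.0, 0.387]
[0.155, -0.396, 0.003, -0.0, -0.0, 0.465]
[0.207, -0.448, 0.003, -0.0, -0.0, 0.543]
[0.265, -0.493, 0.003, -0.0, -0.0, 0.621]
[0.328, -0.53, 0.003, -0.0, -0.0, 0.698]
[0.395, -0.559, 0.003, -0.0, -0.0, 0.776]
[0.466, -0.58, 0.003, -0.0, -0.0, 0.854]
```

>>> send_rows:
  moves:
    - [0.006,-0.068,0,0,0,0.076]
    - [0.019,-0.14,0,0,0,0.154]
    - [0.041,-0.21,0,0,0,0.232]
    - [0.072,-0.276,0,0,0,0.31]
    - [0.11,-0.339,0,0,0,0.387]
    - [0.155,-0.396,0,0,0,0.465]
    - [0.207,-0.448,0,0,0,0.543]
    - [0.265,-0.493,0,0,0,0.621]
    - [0.328,-0.53,0,0,0,0.698]
    - [0.395,-0.559,0,0,0,0.776]
    - [0.466,-0.58,0,0,0,0.854]
    - [0.466,-0.58,0,0,0,0.854]

```text
time_s: 41.35
position: [0.5067, 0.16, 0.0878]
tcp_rot: [[-0.156, 0.988, -0.004], [0.988, 0.156, -0.0], [0.0, -0.004, -1.0]]
force: [0.6, -0.4, -1.0]
opening: 0.248
grasp_force: 0.0
```

Run:
```python
from h import *
s,im,d,ci=cap('wrist'); W=cloud('wrist',s,d,ci); save('w11',im,1.2)
h=np.array([.4862,.3085])
T=[]
for b in (-86,-90,-93,-94,-95,-96):
    r=np.radians(b); T.append((h[0]+.15*np.cos(r),h[1]+.15*np.sin(r),.087,max(b,-93)+90))
rows(T)
```

```text
now [0.5088 0.1603 0.088 ] psi 9.1 t 41.4 open 0.248 q [  5.  35. 102.   0.  43.  -4.]
[0.002, -0.049, 0.004, -0.001, -0.0, 0.057]
[0.007, -0.09, 0.004, -0.001, -0.0, 0.101]
[0.013, -0.121, 0.004, -0.001, 0.0, 0.135]
[0.015, -0.131, 0.004, -0.001, 0.0, 0.135]
[0.018, -0.142, 0.004, -0.001, 0.0, 0.135]
[0.02, -0.152, 0.004, -0.001, 0.0, 0.135]
```

View pics/w11.png

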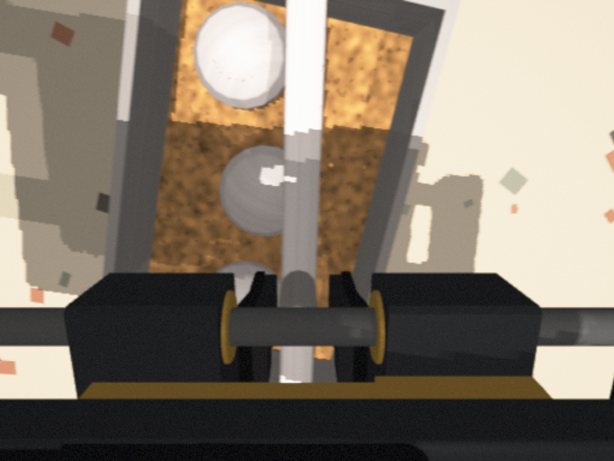

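The knob is caged between the fingers at (298,290) and the bar has followed to about -83°, clear above the hubs. Now I push it home.

>>> send_rows:
  moves:
    - [0.002,-0.049,0,0,0,0.057]
    - [0.005,-0.07,0,0,0,0.08]
    - [0.007,-0.09,0,0,0,0.101]
    - [0.01,-0.105,0,0,0,0.12]
    - [0.013,-0.121,0,0,0,0.135]
    - [0.013,-0.126,0,0,0,0.135]
    - [0.014,-0.13,0,0,0,0.135]
    - [0.014,-0.13,0,0,0,0.135]

```text
time_s: 42.2
position: [0.4768, 0.1589, 0.0878]
tcp_rot: [[0.054, 0.999, -0.001], [0.999, -0.054, 0.0], [0.0, -0.001, -1.0]]
force: [0.2, 0.5, -0.1]
opening: 0.252
grasp_force: 0.2
```

```bash
cat > bar.py <<'E'
from h import *
s,im,d,ci=cap('wrist'); W=cloud('wrist',s,d,ci); X,Y,Z=W[...,0],W[...,1],W[...,2]
a=np.radians(BY); bx=(X-BC[0])*np.cos(a)+(Y-BC[1])*np.sin(a); by=-(X-BC[0])*np.sin(a)+(Y-BC[1])*np.cos(a)
m=(abs(Z-.0705)<.004)&(abs(bx)<.05)&(by>-.03)&(by<.1)
P=np.stack([bx[m],by[m]],1).astype(np.float32); r=cv2.minAreaRect(P*1000); print('bar in bin frame',len(P),r)
m=(abs(Z-.062)<.004)&(abs(by)<.1)&(abs(bx)>.055)&(abs(bx)<.075)
for sg in (1,-1):
    q=m&(bx*sg>0); print('rim dir dx/dy',sg,q.sum(),np.polyfit(by[q],bx[q],1) if q.sum()>50 else '')
c=m; 
B=np.stack([bx,by],-1)[(abs(Z-.0705)<.004)&(abs(bx)<.05)&(by>-.03)&(by<.1)]
print('bar slope,offset',np.polyfit(B[:,1],B[:,0],1))
E
python3 bar.py; python3 -c "
from h import *
rows([])"
```

```text
bar in bin frame 7099 ((-0.16455793380737305, 29.41752815246582), (15.850844383239746, 117.52165985107422), 0.6174759864807129)
rim dir dx/dy 1 2656 [0.00156918 0.06275107]
rim dir dx/dy -1 2638 [ 0.00114646 -0.06521748]
bar slope,offset [-0.01128844  0.0002855 ]
now [0.4768 0.1589 0.0878] psi -3.1 t 42.2 open 0.252 q [  6.  33. 106.   0.  40.   9.]
```

>>> send_rows:
  moves:
    - [0,-0.008,0,0,0,0]
    - [0,-0.016,0,0,0,0]
    - [0,-0.024,0,0,0,0]
    - [0,-0.024,0,0,0,0]

```text
time_s: 42.65
position: [0.4746, 0.159, 0.0882]
tcp_rot: [[0.055, 0.998, 0.008], [0.999, -0.055, 0.0], [0.001, 0.008, -1.0]]
force: [6.3, -0.1, -4.9]
opening: 0.256
grasp_force: 3.3
```

```bash
python3 bar.py; python3 -c "
from h import *
s=readout.read_state();print(s['force'],s['moment'],s['grasp_force'],s['opening'])"
```

```text
bar in bin frame 7115 ((-1.2062463760375977, 29.202045440673828), (118.25579833984375, 16.092025756835938), 89.92089080810547)
rim dir dx/dy 1 2691 [0.00128233 0.06273915]
rim dir dx/dy -1 2621 [ 0.00127524 -0.06524905]
bar slope,offset [ 0.00186376 -0.00132316]
[ 6.92816964 -1.48240833 -5.19496817] [-0.21163167 -0.98693369  0.02758647] 3.258477479685098 0.25222933964299143
```

The bar is at about 0 rad against its stop, with 7 N on the fingers. I back off and retreat.

>>> send_rows:
  moves:
    - [0,0.024,0,0,0,0]
    - [0,0.024,0,0,0,0]
    - [0,0.024,0,0,0,0]
    - [0,0.024,0,0,0,0]
    - [0,0.024,0,0,0,0]
    - [0,0.024,-0.15,0,0,0]
    - [0,0.024,-0.35,0,0,0]
    - [0,0.024,-0.55,0,0,0]
    - [-0.2,0,-0.6,0,0,0]
    - [-0.4,0,-0.6,0,0,0]
    - [-0.4,0,-0.6,0,0,0]
    - [-0.4,0,-0.6,0,0,0]
  grip: 0.7

```text
time_s: 43.9
position: [0.465, 0.0584, 0.238]
tcp_rot: [[0.058, 0.998, -0.0], [0.998, -0.058, 0.001], [0.0, -0.0, -1.0]]
force: [-0.8, -0.5, -0.2]
opening: 0.696
grasp_force: 0.0
```

```bash
python3 bar.py
python3 - <<'E'
from h import *
s,im,d,ci=cap('top'); save('t3',im[130:260,130:300],4); W=cloud('top',s,d,ci); detect('top',W,im); print(s['force'],s['time_s'])
E
```

```text
bar in bin frame 1053 ((-1.0140776634216309, 1.7849483489990234), (50.44550323486328, 15.734352111816406), 89.44862365722656)
rim dir dx/dy 1 901 [0.00124678 0.06318553]
rim dir dx/dy -1 890 [ 0.00118161 -0.06518109]
bar slope,offset [ 0.01306197 -0.00133207]
red [262. 169.] 356 zmed 0.0195 zmax 0.0276 rect [630.3  -2.8] [66.4 53.6] 89.5 circ [631.3  -2.6] 39.7
hub [277. 127.] 346 zmed 0.0174 zmax 0.0235 rect [759.6 -48.7] [40.2 82.4] 85.8 circ [759.5 -49.2] 44.5
[-0.49494319  0.37363442 -0.29355524] 43.95
```

View pics/t3.png

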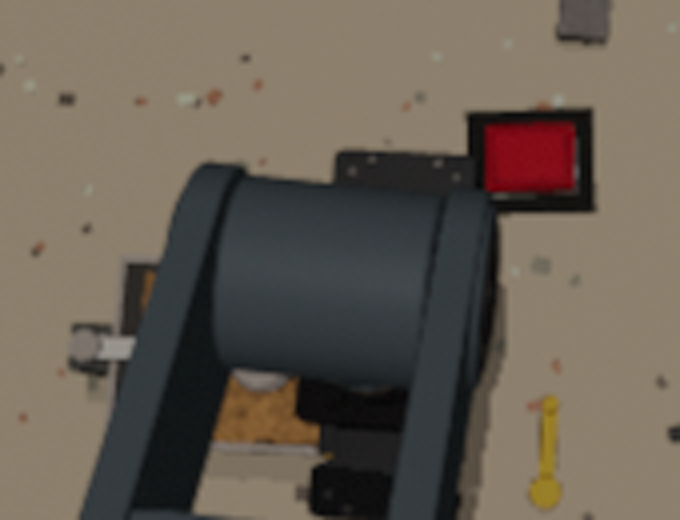

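The arm hides the bin here. The wrist measurement still puts the bar at the same offset as when it was against the stop (-1.3 mm), and the pile at (530,158) is intact. Handing in.

```bash
python3 -c "
from rig import ticket
print(ticket.hand_in())"
```

```text
the job is handed in; nothing more can be done
None
```

I handed the job in at about 44 s: 3 hubs upright in the bin (one got knocked about 2 cm but is still standing inside), 2 windows stacked flush on the pad outline and the keeper bar measured home; the hand-in gave no verdict.

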